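Clamp a wooden tag in the stamping jig and stamp it

TASK

Drop the clamp stop's T-bolt into the jig's T-slot behind the wooden tag, black rubber face towards the tag, and slide it along until it has pushed the tag fully home against the end fence. With the stop still touching the tag, turn its orange lever the full quarter turn clockwise to lock it. Only then press the cap of the jig's self-inking stamp all the way down and let it spring back, leaving the tag clamped and the things standing around where they are.

Things in the scene. Friction and masses are not known exactly. Their poses are not given: they have to be found in the camera images.
- jig: Stamping jig, fixed: plywood board 112 mm wide (x), 310 mm long (y from -160 to +150 mm), 24 mm thick, aluminium T-slot inlaid along its centre line x = 0. Origin: on the table under the slot's centre line. y runs along the slot to the fence (roughly to the robot's left), its -x side faces the robot. Steel guide rails 53 mm apart, 10 mm high above the board, y 30 to 136 mm, keep the tag straight.
- slot_start (a point): Point on the slot's centre line, level with the board's top (24 mm above the table), at y = -90 mm of the jig: a free place to drop the bolt in, clear of the tag. Slot: mouth 18.6 mm wide, open on top all along; lips 8 mm thick; undercut below them 39 mm wide, 12 mm high.
- fence_face (a point): Middle of the dark wooden end fence's face at the board's top, at y = 136 mm of the jig; the tag's far end must meet this face. The fence is 22 mm high above the board.
- stop_center (a point): Centre of the stop's aluminium block, 44 (x) x 34 (y) x 26 mm; a rubber pad on +y makes it 36 mm in y (rubber face 19 mm from here). 0.22 kg, stands upright on its T head; this point is 28.5 mm above the table, 37 mm when set in the slot. Grip across the y faces. Below the block: a key 16.4 mm wide, 6 mm deep for the slot's mouth. With the tag home, touching it, this point is at jig y = -3 mm.
- bolt_head (a point): Centre of the bolt's steel T head under the stop, 15 (x) x 32 (y) x 6 mm, 25.5 mm below the block's centre. Lever open: its long side lies along the stop's y and passes the slot's mouth. Lever turned a quarter: it lies across under the lips, drawn up 1.5 mm against them, and clamps the stop fast.
- lever_tip (a point): Centre of the 15 mm ball at the end of the orange lever on top of the stop. The lever turns about the upright line through the block's centre; the ball is 46 mm out, 28.5 mm above the block's centre. The arm is about 11 mm thick and rises outward from a 19 mm hub on the block. Open it points to the stop's -x, locked to the stop's +y (over the tag).
- lever (a joint): Lever angle in rad: 0 open, 1.571 fully turned and locked, clockwise seen from above, with an end stop at each. Turns lightly, under 1 N at the tip at first, some 2 to 4 N over the last third as the clamp bites; it stays where it is left.
- tag_center (a point): Centre of the loose wooden tag in the jig, 50 (x) x 120 (y) x 8 mm, brass eyelet near its -y end, flat on the board between the rails, at first 15 to 38 mm short of the fence. Axes about as the jig's. Home against the fence, this point is at y = 76 mm of the jig.
- tag_near_end (a point): Middle of the tag's -y end face, the one the stop pushes.
- cap_top (a point): Centre of the top of the self-inking stamp's cap (61 x 38 mm, long way across the slot), 130 mm above the table when up. The stamp is fixed on the rails at jig y = 105 mm (84 to 126 mm), so nothing may be swung into it. Pressed straight down the cap goes 16 mm to its stop.
- inker_cap (a joint): How far the stamp's cap is pressed down, in m: 0 up, 0.016 fully down. Its spring pushes back with 11 N at the top and 15 N at the bottom.
- jar: Loose bystander: candle jar with black lid, 60 mm across, 66 mm high, standing apart from the two at the back; origin under its centre.
- glue: Loose bystander: grey-green glue stick standing upright, 27 mm across, 87 mm high, origin under its centre.

How it is judged:
On the way, in this order (a step that is already met when the one before it is completed fails the run):
1. the bolt's T head is in the slot with the lever open and the block resting on the board (z of stop_center in the frame of jig below 0.04 m and z of bolt_head in the frame of jig below 0.0165 m and x of bolt_head in the frame of jig between -0.004 and 0.004 m and angle between stop_center's own z axis and vertical below 0.08 rad and value of joint lever below 0.3 rad), for 0.2 s.
2. the tag is home against the fence with the stop touching it, lever not yet locked (z of stop_center in the frame of jig below 0.04 m and z of bolt_head in the frame of jig below 0.0165 m and x of bolt_head in the frame of jig between -0.004 and 0.004 m and angle between stop_center's own z axis and vertical below 0.08 rad and y of tag_center in the frame of jig above 0.0735 m and y of tag_near_end in the frame of stop_center between 0.015 and 0.022 m and angle between tag_center's own z axis and vertical below 0.05 rad and value of joint lever below 1 rad), for 0.1 s.
3. the lever is turned a quarter turn, locking the stop against the tag (z of stop_center in the frame of jig below 0.04 m and z of bolt_head in the frame of jig below 0.0165 m and x of bolt_head in the frame of jig between -0.004 and 0.004 m and angle between stop_center's own z axis and vertical below 0.08 rad and y of tag_center in the frame of jig above 0.0735 m and y of tag_near_end in the frame of stop_center between 0.015 and 0.022 m and angle between tag_center's own z axis and vertical below 0.05 rad and value of joint lever above 1.3 rad), for 0.2 s.
4. the stamp's cap is pressed down to its stop (all of step 3 and value of joint inker_cap above 0.0145 m), for 0.05 s.
At the end, for the whole second after the job is handed in: Tag flat, within 2.5 mm of the fence; stop upright in the slot (block within 3 mm of the board, head within 4 mm of the centre line), rubber within 3 mm of the tag's end; lever past 1.3 rad; cap back up within 2 mm; stop and tag at rest (all of step 3 and value of joint inker_cap below 0.002 m and linear speed of each of stop, tag below 0.01 m/s); the robot touches nothing.
It fails at once if the stamp is pressed (more than 4 mm) before the lever is locked (value of joint inker_cap above 0.004 m and value of joint lever below 1.2 rad).
It fails at once if the candle jar or the glue stick is moved more than 30 mm or tipped over (distance of any of jar, glue from where it was at the start of the episode above 0.03 m or angle between any of jar, glue's own z axis and vertical above 0.5 rad).
It also fails if it takes over 64 s, if anything falls off the work surface, if the arm or the gripper's body presses on something with over 40 N, if the wrist force passes 120 N, or if a joint passes its speed limit or range.

ROBOT

A 7-joint arm with a two-finger parallel gripper is mounted at the origin on the work surface; the furniture and walls round the work are solid. World frame = base frame: x ahead of the robot, y to its left, z up, the work surface at z = 0. Lengths are in m, angles in rad, forces in N, time in s.
With the tool pointing down it reaches from about 0.4 to 0.875 m from the base axis. Payload 19.3 kg.
Tool frame: the origin (TCP) lies at the very end of the fingers, on their centre line; the grasp point (between the pads) lies 19 mm behind it; y points along the fingers, x is the direction in which the jaws open and shut, and the axes are right-handed (so a half turn about y gives the same grasp; the last joint's range is limited). The gripper opens to 85 mm and grips with 20 to 120 N. Pads are 22 mm wide; open, the fingers measure 114 mm over their backs; the gripper's body (76 mm by 85 mm) begins 54 mm behind the grasp point. The pads swing forward as they close: fully open they stand 13 mm farther back than shut.
Start: joints at [1.22, 0.521, -0.036, 1.599, 0.021, 1.021, -0.113], TCP at [0.173, -0.601, 0.211] pointing down, gripper open.
Joint ranges: [-2.91, 2.91], [-0.3, 2.13], [-1.5, 1.42], [0.17, 2.43], [-1.26, 4.41], [0.16, 1.93], [-2.52, 2.52]. Speed limits (rad/s): [1.89, 1.89, 2.39, 2.39, 3.01, 3.01, 3.01].

INTERFACE

Orientations are given as [roll, pitch, yaw] about the fixed x, y, z axes, in that order (R = Rz(yaw) Ry(pitch) Rx(roll)).
In Python, from workcell import bot gives the robot as it stands. The module is installed in compiled form; this text tells all that it offers.
- The arm moves only by the shell command python3 -m crank 'ROWS' [FORCE]. ROWS is JSON, a list of rows, each an object of numbers: "hand": the closure, from 0 (fully open) to 1 (shut); "dx", "dy", "dz": the shift along the tool's x, y, z in mm; "yaw": the turn about the tool's y in rad. In form: [{"hand": .., "dx": .., "dy": .., "dz": .., "yaw": ..}, ...]. A call has 1 to 12 rows; each row is the pose to reach, as a shift and turn from the pose commanded when the call began, along the tool's axes at that moment; what a row does not reach only later rows make up. A row lasts 1/12 s, in which the tool goes at most 41.7 mm and 7.16 degrees, less where a joint would pass 70% of its speed; a pose out of reach is approached as far as the arm can. A call with a gripper value outside its range is refused whole. The fingers move at their own pace and stop on an object; FORCE is the grip in N (left out, the last holds). Time passes only in rows, so rows that repeat a pose let the fingers close. It gives the time, the measured TCP pose, the force and the opening at its end, in the units of the state.
- bot.observe(): the state, without advancing time (a new reading comes with each control period).
- bot.grab_frame(name): name is "scene" or "top"; returns the picture (480x640x3 uint8, red, green, blue); there is no depth.
- bot.camera_info(name): a dict with "fx", "fy", "cx", "cy" (pixels), "rvec" (rotation vector, rad) and "tvec" (3), from world to camera coordinates, as OpenCV has them. Camera axes: x right, y down, z forward; pixel columns grow to the right and rows downward; lengths in m; the calibration is good to about 2 mm. A picture is of the moment at which its call begins. camera_info takes no time and is no camera call.
- bot.job_done(): hands the job in, once; it reports no verdict.
The state is a dict: "clock": time; "qpos": joint angles; "qd": joint speeds; "joint_efforts": joint torques, N m; "position": TCP position; "tool_rot": TCP orientation; "force": force on the tool from outside, world axes, zero at the start; "moment": the same for the moment, N m; "grip_width": finger opening in m.
Only numpy, scipy, OpenCV 4.12 (cv2) and the standard library are available. Lean on these libraries where they do the work, as an engineer would, in place of code of your own. Each camera call takes 0.05 s, during which the arm holds its last target.

## Working session

There is one attempt and no reset: what is moved stays moved. The work goes in short steps, Python scripts to look and compute and a shell command to move; the robot and the scene stay as the last step left them, time stands still between calls to the robot, and variables do not carry over. Pictures are saved under pics/ and viewed, and the job is handed in when it is done.

```bash
mkdir -p pics
python3 - <<'E'
from workcell import bot
import cv2
print(bot.observe())
for n in("scene","top"):
    im=bot.grab_frame(n); cv2.imwrite(f"pics/{n}0.png",im[:,:,::-1]); print(bot.camera_info(n))
E
```

```text
{'clock': 0.0, 'qpos': array([ 1.21979072,  0.52200676, -0.03628178,  1.59998298,  0.02121241,
        1.02109217, -0.11275824]), 'qd': array([ 6.45143861e-05, -1.48336185e-03, -6.25532243e-04,  3.22792739e-04,
       -1.72528013e-04, -4.48518718e-04,  1.44765459e-03]), 'joint_efforts': array([-9.09132923e-04, -9.27109051e+01,  1.97985917e+00, -3.69927156e+01,
        1.79225137e-02,  8.22554401e-03, -1.16330054e-05]), 'position': array([ 0.17304504, -0.60020786,  0.21043974]), 'tool_rot': array([-1.57090756e+00,  1.09872901e-03, -1.28999253e+00]), 'force': array([-0.5845986 , -0.16548191, -0.08509372]), 'moment': array([ 0.01180798,  0.00518007, -0.03387128]), 'grip_width': 0.08570105007909082}
{'fx': 466.2564452369177, 'fy': 466.2564452369177, 'cx': 313.4682053008104, 'cy': 241.8518587435789, 'rvec': array([ 1.02313634, -2.16690791,  1.25832577]), 'tvec': array([0.31330391, 0.29482675, 0.58402502])}
{'fx': 525.8219116693808, 'fy': 525.8219116693808, 'cx': 326.2957117856572, 'cy': 244.85786443371296, 'rvec': array([ 2.1103935 , -2.16784699,  0.19940055]), 'tvec': array([-0.01926625,  0.56880705,  1.24078982])}
```

View pics/scene0.png

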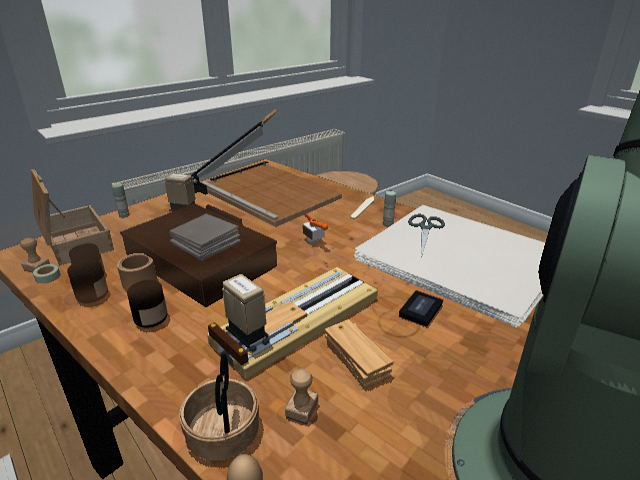

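View pics/top0.png

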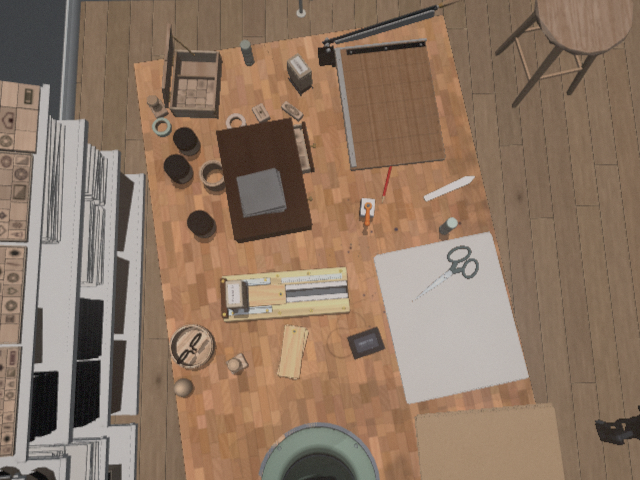

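```bash
cat > h.py <<'E'
import numpy as np, cv2
from workcell import bot
def cam(n):
    c=bot.camera_info(n); R=cv2.Rodrigues(np.array(c['rvec']))[0]; t=np.array(c['tvec'])
    K=np.array([[c['fx'],0,c['cx']],[0,c['fy'],c['cy']],[0,0,1]]); return K,R,t
def ray(n,p,z):
    K,R,t=cam(n); o=-R.T@t; d=R.T@np.linalg.inv(K)@np.array([p[0],p[1],1.]); return o+d*(z-o[2])/d[2]
def proj(n,X):
    K,R,t=cam(n); q=K@(R@np.array(X,float)+t); return q[:2]/q[2]
def crop(im,x,y,w,h,s,out):
    cv2.imwrite(out,cv2.resize(im[y:y+h,x:x+w],None,fx=s,fy=s,interpolation=cv2.INTER_CUBIC))
E
python3 - <<'E'
from h import *
t=cv2.imread('pics/top0.png'); s=cv2.imread('pics/scene0.png')
crop(t,210,255,150,80,5,'pics/tj.png'); crop(t,320,180,100,75,7,'pics/ts.png')
crop(s,195,260,195,120,4,'pics/sj.png'); crop(s,280,190,80,60,8,'pics/ss.png')
for n in('top','scene'):
    K,R,T=cam(n); print(n,-R.T@T)
print(ray('top',(367,210),.03),ray('top',(220,293),.024),ray('top',(350,291),.024),ray('top',(449,227),.05),ray('top',(200,222),.06))
E
```

```text
top [ 0.3495391  -0.01178685  1.31952851]
scene [-0.08161613  0.47069011  0.54585437]
[ 0.65778857 -0.13992161  0.03      ] [0.45917395 0.22927378 0.024     ] [ 0.45549388 -0.09015636  0.024     ] [ 0.60485948 -0.33905773  0.05      ] [0.63069509 0.27234738 0.06      ]
```

View pics/tj.png

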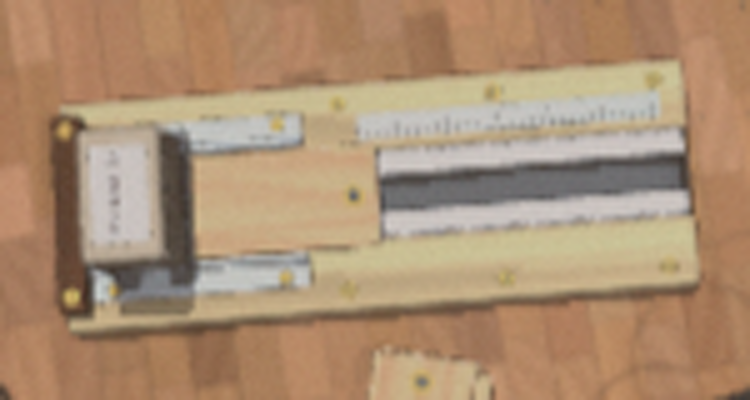

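View pics/ts.png

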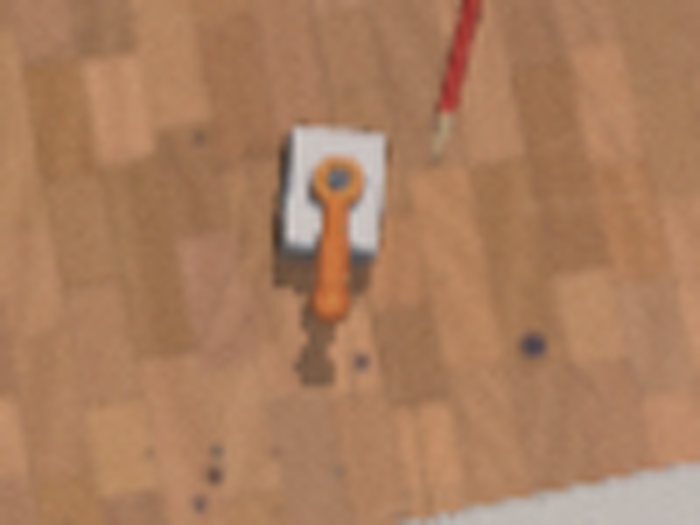

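View pics/sj.png

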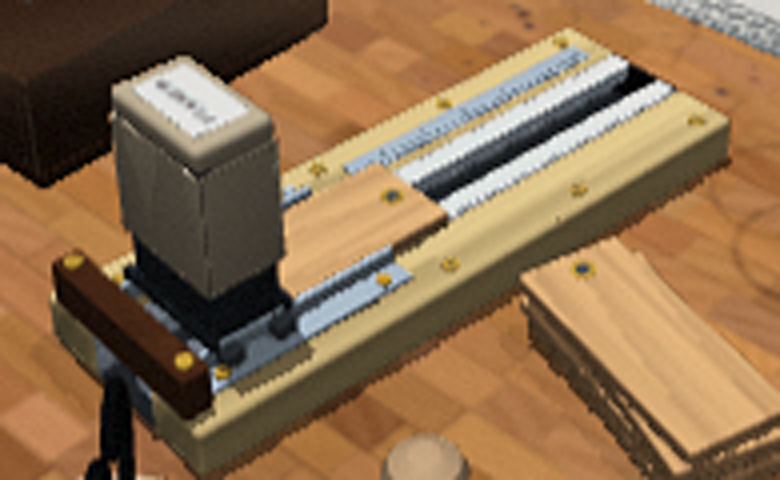

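View pics/ss.png

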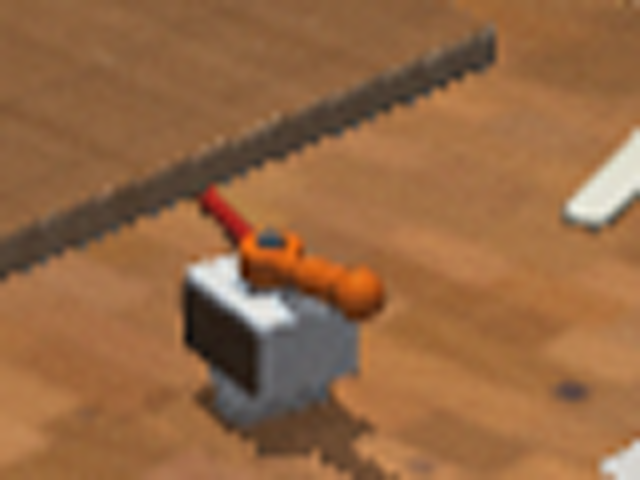

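Run:
```python
from h import *
t=cv2.imread('pics/top0.png'); 
hsv=cv2.cvtColor(t,cv2.COLOR_BGR2HSV)
S=8
def up(x,y,w,h):
    return cv2.resize(t[y:y+h,x:x+w],None,fx=S,fy=S,interpolation=cv2.INTER_CUBIC)
# slot: aluminium strips in columns 290..346
# scan per column: brightness profile subpixel edges
g=t.astype(float); sat=hsv[:,:,1].astype(float); V=hsv[:,:,2].astype(float)
rows=[]
for c in range(292,344):
    v=V[270:310,c]; s=sat[270:310,c]
    if c in(300,330): print(c,[(270+i,int(v[i]),int(s[i])) for i in range(10,36)])
# stop
roi=up(345,190,40,45); h2=cv2.cvtColor(roi,cv2.COLOR_BGR2HSV)
print(V[205,352:382],sat[205,352:382])
```

```text
300 [(280, 191, 8), (281, 198, 32), (282, 197, 66), (283, 173, 66), (284, 171, 13), (285, 194, 11), (286, 200, 13), (287, 201, 13), (288, 162, 11), (289, 103, 12), (290, 83, 31), (291, 99, 5), (292, 112, 7), (293, 109, 5), (294, 110, 7), (295, 111, 2), (296, 163, 11), (297, 196, 13), (298, 202, 14), (299, 203, 14), (300, 169, 14), (301, 165, 48), (302, 190, 67), (303, 200, 68), (304, 201, 69), (305, 204, 66)]
330 [(280, 193, 78), (281, 161, 48), (282, 184, 15), (283, 204, 16), (284, 204, 13), (285, 204, 13), (286, 144, 12), (287, 87, 21), (288, 103, 5), (289, 111, 5), (290, 114, 2), (291, 111, 5), (292, 112, 2), (293, 106, 2), (294, 175, 13), (295, 204, 15), (296, 203, 14), (297, 203, 15), (298, 183, 14), (299, 185, 51), (300, 198, 68), (301, 201, 69), (302, 202, 66), (303, 199, 65), (304, 203, 68), (305, 201, 71)]
[167. 169. 169. 159. 160. 165. 162. 150.  80. 146. 198. 193. 161. 190.
 164. 111. 104. 123. 176. 193. 182. 202. 194. 167. 169. 163. 171. 180.
 180. 178.] [122. 119. 116. 117. 120. 117. 123. 117.  38.   9.  12.  16.  46. 165.
 129.   7.  10.  50. 152. 123.  17.  13.  24. 115. 112. 114. 118. 122.
 122. 123.]
```

```bash
cat > meas.py <<'E'
from h import *
def slot(t,c0=292,c1=344):
    hsv=cv2.cvtColor(t,cv2.COLOR_BGR2HSV).astype(float); s=hsv[:,:,1];V=hsv[:,:,2]
    E=[[],[]]
    for c in range(c0,c1):
        v=V[:,c]; m=round(291.5-(c-315)*0.08)
        # mouth edges from the middle outwards
        for k,d in ((0,-1),(1,1)):
            r=m
            while v[r]<155 and abs(r-m)<12: r+=d
            a,b=v[r-d],v[r]; E[k].append((c,(r-d)+d*(155-a)/(b-a)))
    out=[]
    for e in E:
        e=np.array(e); w=np.array([ray('top',q,.024) for q in e])
        p=np.polyfit(w[:,1],w[:,0],1)
        for _ in range(3):
            r=w[:,0]-np.polyval(p,w[:,1]); ok=abs(r)<.0012; p=np.polyfit(w[ok,1],w[ok,0],1)
        out.append(p); print('edge x=%.5f*y+%.5f'%tuple(p),ok.sum(),'rms',r[ok].std())
    return np.mean(out,0)
E
python3 - <<'E'
from meas import *
t=cv2.imread('pics/top0.png')
p=slot(t); print(p,'slot yaw of y axis',np.arctan(-p[0]))
# board corners at z=.024 (zoom coordinates)
for q in((62,107),(682,60),(697,283),(70,320)): print(ray('top',(210+q[0]/5-.4,255+q[1]/5-.4),.024))
# stop
S=8; x0,y0=345,190
roi=cv2.resize(t[y0:y0+50,x0:x0+45],None,fx=S,fy=S,interpolation=cv2.INTER_CUBIC); h=cv2.cvtColor(roi,cv2.COLOR_BGR2HSV)
m=((h[...,1]<65)&(h[...,2]>135)).astype(np.uint8); o=((h[...,0]<16)&(h[...,1]>150)&(h[...,2]>120)).astype(np.uint8)
b=cv2.morphologyEx(m,cv2.MORPH_OPEN,np.ones((9,9))); cs=max(cv2.findContours(b,0,2)[0],key=cv2.contourArea)
r=cv2.minAreaRect(cv2.convexHull(cs)); bx=cv2.boxPoints(r); f=lambda q:(x0+(q[0]+.5)/S-.5,y0+(q[1]+.5)/S-.5)
W=[ray('top',f(q),.0415)for q in bx]; print('stop corners',np.round(W,4)); print('c',np.mean(W,0), [np.linalg.norm(W[i]-W[i-1]) for i in range(4)], [np.arctan2(*(W[i]-W[i-1])[1::-1]) for i in range(4)])
co=max(cv2.findContours(o,0,2)[0],key=cv2.contourArea)
v=roi.copy(); cv2.drawContours(v,[bx.astype(int)],0,(0,0,255),1);cv2.drawContours(v,[co],0,(0,255,0),1); cv2.imwrite('pics/so.png',v)
E
```

```text
edge x=-0.05095*y+0.46725 52 rms 0.00032519349303133255
edge x=-0.05117*y+0.44815 52 rms 0.0003799565788220231
[-0.05105831  0.45769533] slot yaw of y axis 0.05101400638644685
[0.50098835 0.22461377 0.024     ]
[ 0.51630982 -0.0823765   0.024     ]
[ 0.40614748 -0.08594526  0.024     ]
[0.39662794 0.22014201 0.024     ]
stop corners [[ 0.6436 -0.1205  0.0415]
 [ 0.6881 -0.1251  0.0415]
 [ 0.6849 -0.1602  0.0415]
 [ 0.6404 -0.1554  0.0415]]
c [ 0.66424139 -0.14028855  0.0415    ] [np.float64(0.03505100385122945), np.float64(0.04472597437618981), np.float64(0.035254697003580554), np.float64(0.04473113781267101)] [np.float64(1.4794044019368853), np.float64(-0.10210001511867361), np.float64(-1.6621168043815246), np.float64(3.0349397671069362)]
```

View pics/so.png

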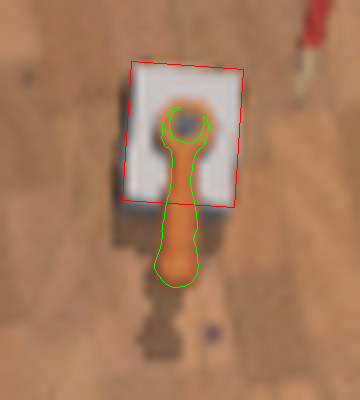

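```bash
cat >> h.py <<'E'
def go(x,y,z,yaw):
    s=bot.observe(); p=s['position']; a=s['tool_rot'][2]; d=np.array([x,y,z])-p
    print('t %.2f pos %s rot %s F %s w %.4f'%(s['clock'],np.round(p,4),np.round(s['tool_rot'],3),np.round(s['force'],1),s['grip_width']))
    print('dx %.1f dy %.1f dz %.1f yaw %.3f'%(1e3*(d[0]*np.cos(a)+d[1]*np.sin(a)),-1e3*d[2],1e3*(-d[0]*np.sin(a)+d[1]*np.cos(a)),-(yaw-a)))
J0=np.array([.4539,.0741]); jy=np.array([-.051,.9987]); jx=np.array([.9987,.051])
def jw(x,y): return J0+x*jx+y*jy
E
python3 -c "
from h import *
go(.664,-.1403,.13,-1.67)"
```

```text
t 0.10 pos [ 0.1731 -0.6002  0.2105] rot [-1.571e+00  1.000e-03 -1.290e+00] F [ 1.   0.1 -0.9] w 0.0858
dx -305.9 dy 80.5 dz 599.1 yaw 0.380
```

```bash
python3 -m crank '[{"hand":0,"dx":-306,"dy":0,"dz":599,"yaw":0.38},{"hand":0,"dx":-306,"dy":0,"dz":599,"yaw":0.38},{"hand":0,"dx":-306,"dy":0,"dz":599,"yaw":0.38},{"hand":0,"dx":-306,"dy":0,"dz":599,"yaw":0.38},{"hand":0,"dx":-306,"dy":0,"dz":599,"yaw":0.38},{"hand":0,"dx":-306,"dy":0,"dz":599,"yaw":0.38},{"hand":0,"dx":-306,"dy":0,"dz":599,"yaw":0.38},{"hand":0,"dx":-306,"dy":0,"dz":599,"yaw":0.38},{"hand":0,"dx":-306,"dy":0,"dz":599,"yaw":0.38},{"hand":0,"dx":-306,"dy":0,"dz":599,"yaw":0.38},{"hand":0,"dx":-306,"dy":0,"dz":599,"yaw":0.38},{"hand":0,"dx":-306,"dy":0,"dz":599,"yaw":0.38}]' 40; python3 -c "
from h import *
go(.664,-.1403,.10,-1.67)"
```

```text
clock: 1.1
position: [0.5363, -0.2594, 0.2109]
tool_rot: [-1.571, 0.0, -1.67]
force: [1.5, -1.3, 1.0]
grip_width: 0.0853
t 1.10 pos [ 0.5363 -0.2594  0.2109] rot [-1.571  0.    -1.67 ] F [ 1.5 -1.3  1. ] w 0.0853
dx -131.2 dy 110.9 dz 115.2 yaw -0.000
```

```bash
python3 -m crank '[{"hand":0,"dx":-131,"dy":20,"dz":115,"yaw":0},{"hand":0,"dx":-131,"dy":40,"dz":115,"yaw":0},{"hand":0,"dx":-131,"dy":60,"dz":115,"yaw":0},{"hand":0,"dx":-131,"dy":80,"dz":115,"yaw":0},{"hand":0,"dx":-131,"dy":111,"dz":115,"yaw":0},{"hand":0,"dx":-131,"dy":111,"dz":115,"yaw":0},{"hand":0,"dx":-131,"dy":111,"dz":115,"yaw":0},{"hand":0,"dx":-131,"dy":111,"dz":115,"yaw":0}]'
python3 - <<'E'
from h import *
go(.664,-.1403,.0195,-1.67)
t=bot.grab_frame('top')[:,:,::-1];s=bot.grab_frame('scene')[:,:,::-1]
crop(t,320,160,100,75,7,'pics/t1.png'); crop(s,270,160,100,75,8,'pics/s1.png')
E
```

```text
clock: 1.77
position: [0.6621, -0.1431, 0.1001]
tool_rot: [-1.572, -0.001, -1.671]
force: [0.2, -0.6, 0.6]
grip_width: 0.0851
t 1.77 pos [ 0.6621 -0.1431  0.1001] rot [-1.572e+00 -1.000e-03 -1.671e+00] F [ 0.2 -0.6  0.6] w 0.0851
dx -3.0 dy 80.6 dz 1.6 yaw -0.001
```

View pics/t1.png

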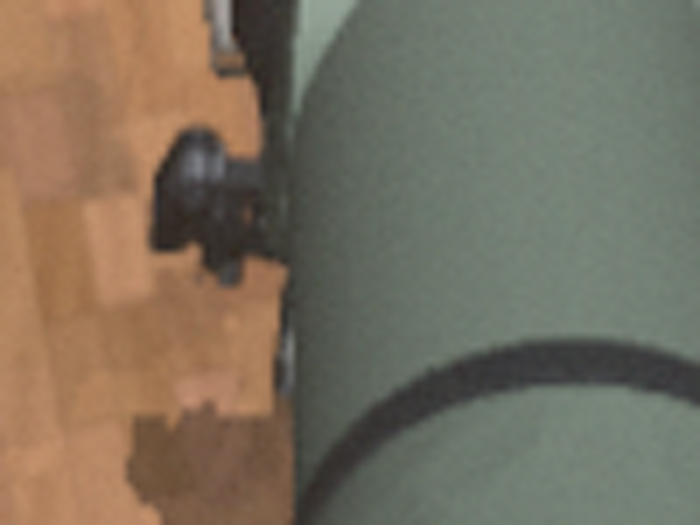

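View pics/s1.png

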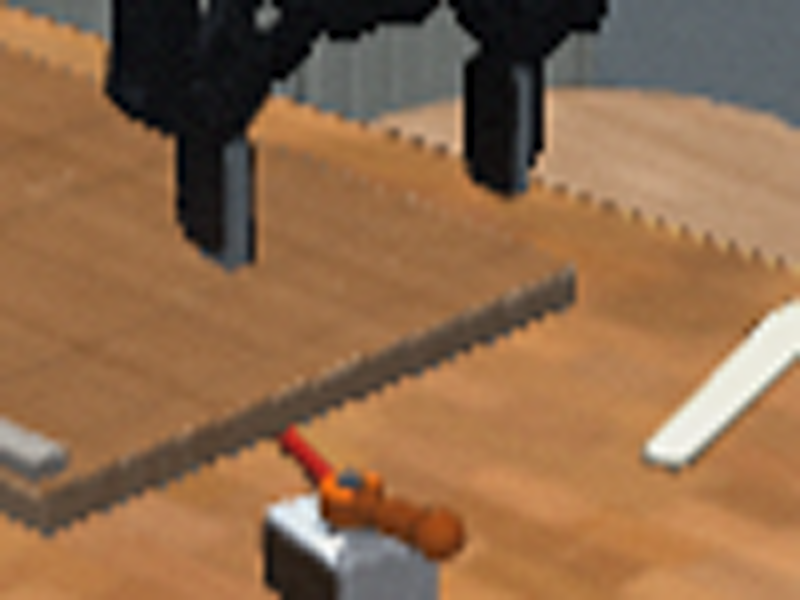

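```bash
python3 -m crank '[{"hand":0,"dx":-3,"dy":20,"dz":1.6,"yaw":0},{"hand":0,"dx":-3,"dy":40,"dz":1.6,"yaw":0},{"hand":0,"dx":-3,"dy":60,"dz":1.6,"yaw":0},{"hand":0,"dx":-3,"dy":75,"dz":1.6,"yaw":0},{"hand":0,"dx":-3,"dy":81,"dz":1.6,"yaw":0},{"hand":0,"dx":-3,"dy":81,"dz":1.6,"yaw":0},{"hand":0,"dx":-3,"dy":81,"dz":1.6,"yaw":0}]'
python3 - <<'E'
from h import *
go(.664,-.1403,.0195,-1.67)
s=bot.grab_frame('scene')[:,:,::-1]
crop(s,270,170,100,75,8,'pics/s2.png')
E
```

```text
clock: 2.45
position: [0.665, -0.14, 0.0202]
tool_rot: [-1.57, -0.0, -1.671]
force: [-0.0, 0.7, 0.6]
grip_width: 0.085
t 2.45 pos [ 0.665  -0.14    0.0202] rot [-1.57  -0.    -1.671] F [-0.   0.7  0.6] w 0.0850
dx 0.4 dy 0.7 dz -1.0 yaw -0.001
```

View pics/s2.png

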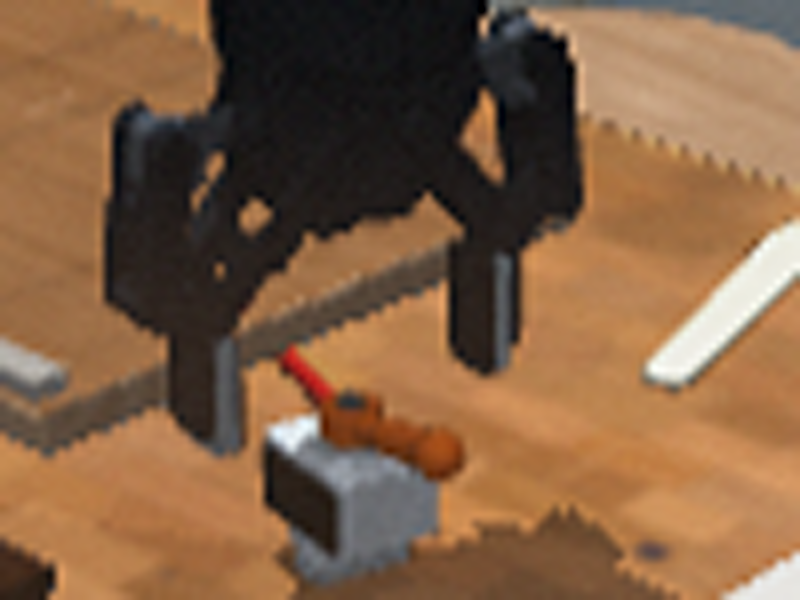

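Run:
```python
from h import *
f=lambda X:(proj('scene',X)-[270,170])*8
for z in(.02,.033):
  for dx in(-.011,.011):
    print(z,dx,f((.665+dx,-.0975,z)),f((.665+dx,-.1825,z)))
print('block corners top -x+y, -x-y, +x+y',[f(p) for p in((.6436,-.1205,.0415),(.6404,-.1554,.0415),(.688,-.125,.0415))])
```

```text
0.02 -0.011 [255.98665812 565.75171545] [479.76563438 476.40979821]
0.02 0.011 [209.14560507 536.97696947] [431.93346979 449.9979193 ]
0.033 -0.011 [255.32742516 525.98555435] [480.43319125 437.80433636]
0.033 0.011 [208.21545772 497.58560954] [432.3182414  411.74987963]
block corners top -x+y, -x-y, +x+y [array([340.95407761, 488.57829242]), array([441.2758534 , 456.13185283]), array([257.05371051, 428.63758353])]
```

Run:
```python
from h import *
s=bot.grab_frame('scene')[:,:,::-1]; t=bot.grab_frame('top')[:,:,::-1]
crop(s,230,60,200,150,4,'pics/s3.png'); crop(t,300,120,130,97,6,'pics/t3.png')
f=lambda X:(proj('top',X)-[300,120])*6
for z in (.033,.06): print([f((.665+dx,-.14+dy,z)) for dx in(-.011,.011) for dy in(.0425,.057)])
print(proj('top',(.662,-.10,.12)), proj('top',(.662,-.086,.12)))
```

```text
[array([301.87032055, 549.57744419]), array([267.27324332, 550.41675729]), array([299.99904038, 498.51652223]), array([265.49900364, 499.34361087])]
[array([305.69350932, 534.29359575]), array([270.38583727, 535.14714497]), array([303.77288984, 482.22993523]), array([268.56627965, 483.07077083])]
[353.40103962 199.66433882] [347.45458679 199.80622923]
```

View pics/s3.png

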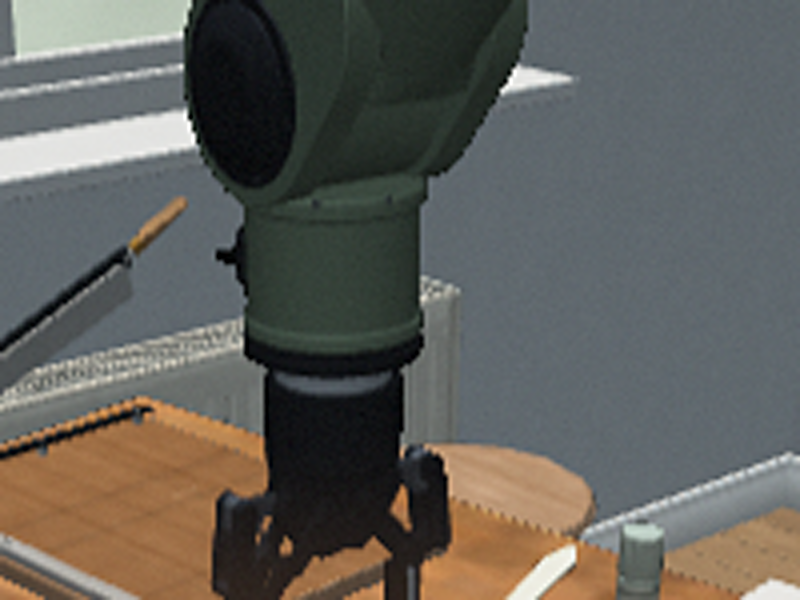

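View pics/t3.png

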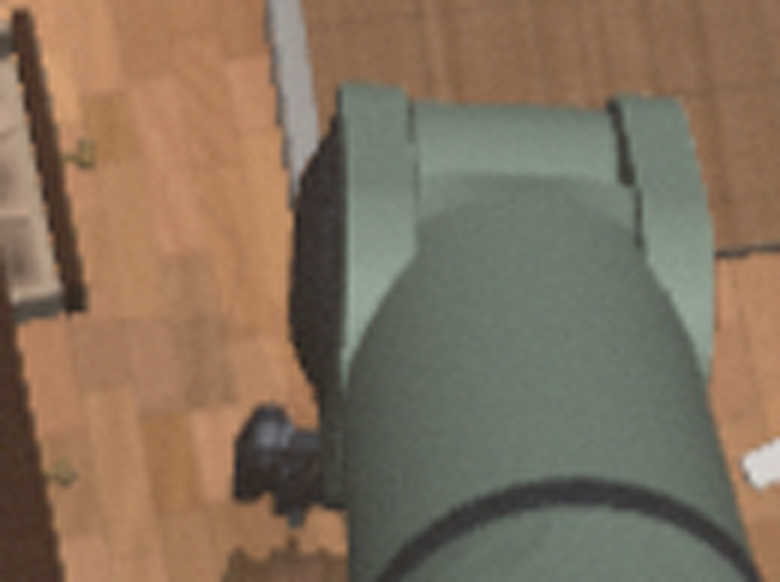

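```bash
python3 -m crank '[{"hand":0,"dx":0,"dy":-35,"dz":0,"yaw":0},{"hand":0.5,"dx":0,"dy":-70,"dz":0,"yaw":0},{"hand":1,"dx":0,"dy":-70,"dz":0,"yaw":0},{"hand":1,"dx":0,"dy":-70,"dz":0,"yaw":0},{"hand":1,"dx":0,"dy":-70,"dz":0,"yaw":0},{"hand":1,"dx":0,"dy":-70,"dz":0,"yaw":0},{"hand":1,"dx":0,"dy":-70,"dz":0,"yaw":0},{"hand":1,"dx":0,"dy":-70,"dz":0,"yaw":0}]'
python3 - <<'E'
from h import *
s=bot.grab_frame('scene')[:,:,::-1]
crop(s,270,160,100,75,8,'pics/s4.png')
p=bot.observe()['position'];print(p,bot.observe()['grip_width']); print((proj('scene',p)-[270,160])*8)
E
```

```text
clock: 3.27
position: [0.6642, -0.1394, 0.0882]
tool_rot: [-1.572, 0.0, -1.67]
force: [0.2, -0.4, 0.7]
grip_width: 0.0009
[ 0.66426001 -0.13936322  0.08832252] 0.00013998593979384867
[345.76269571 377.51198683]
```

View pics/s4.png

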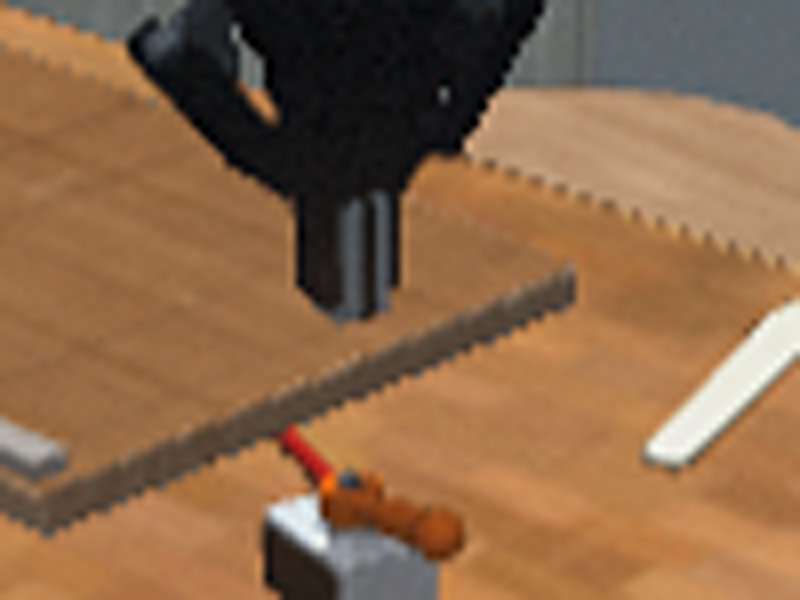

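```bash
python3 -m crank '[{"hand":1,"dx":40,"dy":0,"dz":0,"yaw":0},{"hand":1,"dx":80,"dy":0,"dz":0,"yaw":0},{"hand":1,"dx":80,"dy":30,"dz":0,"yaw":0},{"hand":1,"dx":80,"dy":65,"dz":0,"yaw":0},{"hand":1,"dx":80,"dy":80,"dz":0,"yaw":0},{"hand":1,"dx":80,"dy":80,"dz":0,"yaw":0},{"hand":1,"dx":80,"dy":80,"dz":0,"yaw":0}]'
python3 - <<'E'
from h import *
s=bot.grab_frame('scene')[:,:,::-1]
crop(s,290,160,100,75,8,'pics/s5.png')
p=bot.observe()['position'];print(p,bot.observe()['force']); print((proj('scene',p)-[290,160])*8)
E
```

```text
clock: 3.9
position: [0.6566, -0.2184, 0.0089]
tool_rot: [-1.572, 0.0, -1.669]
force: [1.4, -0.2, 0.2]
grip_width: -0.0003
[ 0.65744851 -0.21869081  0.01018721] [0.29697792 0.12615797 0.66405294]
[400.97194108 545.02167304]
```

View pics/s5.png

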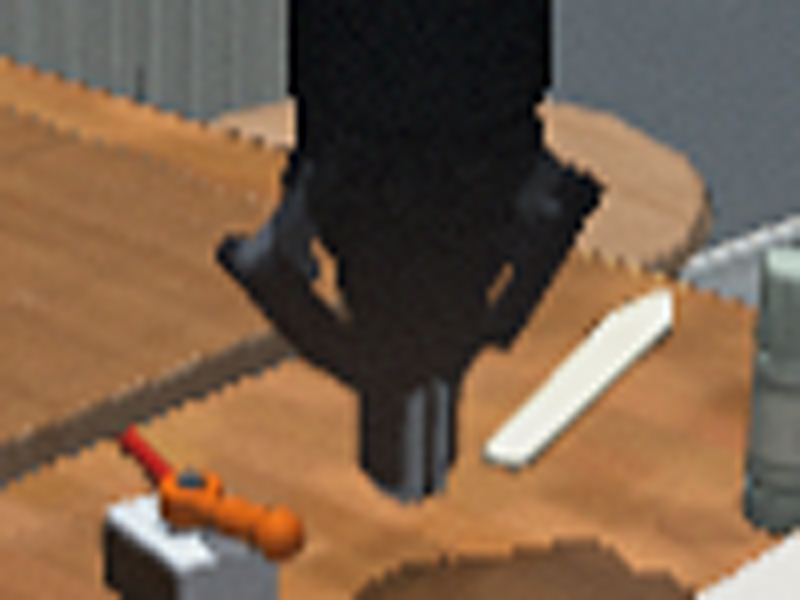

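```bash
python3 -m crank '[{"hand":1,"dx":0,"dy":4,"dz":0,"yaw":0},{"hand":1,"dx":0,"dy":8,"dz":0,"yaw":0},{"hand":1,"dx":0,"dy":10,"dz":0,"yaw":0},{"hand":1,"dx":0,"dy":11,"dz":0,"yaw":0},{"hand":1,"dx":0,"dy":12,"dz":0,"yaw":0}]'
```

```text
clock: 4.37
position: [0.6568, -0.219, -0.0028]
tool_rot: [-1.571, -0.0, -1.67]
force: [-0.3, 0.8, 0.2]
grip_width: -0.0001
```

Run:
```python
from h import *
s=bot.grab_frame('scene')[:,:,::-1]
crop(s,290,160,100,75,8,'pics/s6.png')
p=bot.observe()['position'];print(p,bot.observe()['force']); print((proj('scene',p)-[290,160])*8)
```

```text
[ 0.65664393 -0.21895832 -0.00304535] [ 0.11579116  0.41264465 -0.61884567]
[402.25692034 583.70900051]
```

View pics/s6.png

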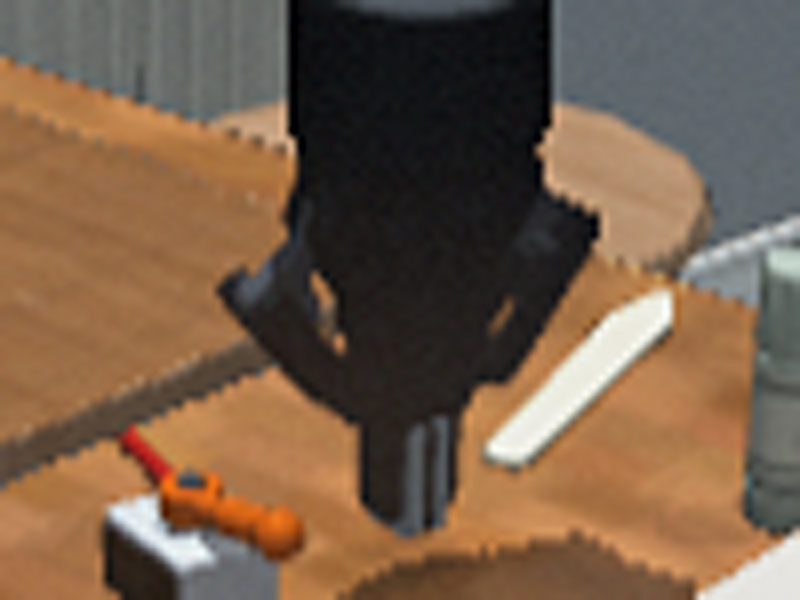

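```bash
python3 -m crank '[{"hand":1,"dx":0,"dy":4,"dz":0,"yaw":0},{"hand":1,"dx":0,"dy":8,"dz":0,"yaw":0},{"hand":1,"dx":0,"dy":9,"dz":0,"yaw":0},{"hand":1,"dx":0,"dy":10,"dz":0,"yaw":0}]'
```

```text
clock: 4.75
position: [0.6564, -0.2189, -0.0135]
tool_rot: [-1.571, 0.0, -1.67]
force: [-0.5, -0.7, 0.4]
grip_width: -0.0
```

```bash
python3 -m crank '[{"hand":1,"dx":0,"dy":1,"dz":0,"yaw":0},{"hand":1,"dx":0,"dy":2,"dz":0,"yaw":0},{"hand":1,"dx":0,"dy":2,"dz":0,"yaw":0}]';python3 -m crank '[{"hand":1,"dx":0,"dy":1,"dz":0,"yaw":0},{"hand":1,"dx":0,"dy":2,"dz":0,"yaw":0},{"hand":1,"dx":0,"dy":2,"dz":0,"yaw":0}]'
```

```text
clock: 5.0
position: [0.6565, -0.219, -0.0152]
tool_rot: [-1.571, 0.0, -1.67]
force: [0.2, 0.2, 0.1]
grip_width: 0.0001
clock: 5.25
position: [0.6565, -0.219, -0.0172]
tool_rot: [-1.571, 0.0, -1.67]
force: [0.5, -0.1, -0.9]
grip_width: 0.0003
```

```bash
python3 -m crank '[{"hand":1,"dx":0,"dy":1,"dz":0,"yaw":0},{"hand":1,"dx":0,"dy":2,"dz":0,"yaw":0},{"hand":1,"dx":0,"dy":2,"dz":0,"yaw":0}]';python3 -c "
from h import *
s=bot.grab_frame('scene')[:,:,::-1]
crop(s,290,160,100,75,8,'pics/s7.png')"
```

```text
clock: 5.5
position: [0.6565, -0.219, -0.0192]
tool_rot: [-1.571, 0.0, -1.67]
force: [-1.0, 0.1, 0.4]
grip_width: 0.0002
```

View pics/s7.png

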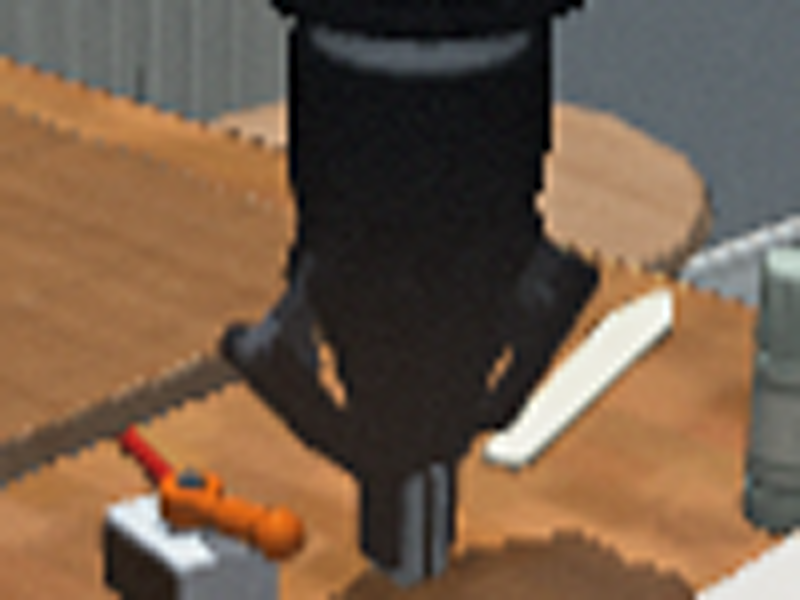

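```bash
for i in 1; do python3 -m crank '[{"hand":1,"dx":0,"dy":0.7,"dz":0,"yaw":0},{"hand":1,"dx":0,"dy":1.5,"dz":0,"yaw":0},{"hand":1,"dx":0,"dy":1.5,"dz":0,"yaw":0}]' ;done
```

```text
clock: 5.8
position: [0.6567, -0.2191, -0.0201]
tool_rot: [-1.571, -0.0, -1.67]
force: [-1.9, -0.2, 6.1]
grip_width: 0.0005
```

```bash
for i in 1; do python3 -m crank '[{"hand":1,"dx":0,"dy":0.7,"dz":0,"yaw":0},{"hand":1,"dx":0,"dy":1.5,"dz":0,"yaw":0},{"hand":1,"dx":0,"dy":1.5,"dz":0,"yaw":0}]' ;done
```

```text
clock: 6.05
position: [0.6568, -0.2191, -0.0203]
tool_rot: [-1.571, -0.0, -1.67]
force: [-10.5, 3.5, 27.6]
grip_width: -0.0003
```

```bash
python3 -m crank '[{"hand":1,"dx":0,"dy":-40,"dz":0,"yaw":0},{"hand":0.5,"dx":0,"dy":-80,"dz":0,"yaw":0},{"hand":0,"dx":0,"dy":-110,"dz":0,"yaw":0},{"hand":0,"dx":-40,"dy":-110,"dz":0,"yaw":0},{"hand":0,"dx":-80,"dy":-110,"dz":0,"yaw":0},{"hand":0,"dx":-80,"dy":-110,"dz":0,"yaw":0},{"hand":0,"dx":-80,"dy":-110,"dz":0,"yaw":0},{"hand":0,"dx":-80,"dy":-110,"dz":0,"yaw":0}]' 40; python3 -c "
from h import *
go(.664,-.1403,.0025,-1.67)"
```

```text
clock: 6.72
position: [0.6645, -0.1396, 0.0879]
tool_rot: [-1.571, -0.0, -1.67]
force: [-0.1, 0.4, 0.1]
grip_width: 0.0829
t 6.72 pos [ 0.6645 -0.1396  0.0879] rot [-1.571 -0.    -1.67 ] F [-0.1  0.4  0.1] w 0.0829
dx 0.7 dy 85.4 dz -0.4 yaw 0.000
```

```bash
python3 -m crank '[{"hand":0,"dx":0.7,"dy":35,"dz":-0.4,"yaw":0},{"hand":0,"dx":0.7,"dy":65,"dz":-0.4,"yaw":0},{"hand":0,"dx":0.7,"dy":80,"dz":-0.4,"yaw":0},{"hand":0,"dx":0.7,"dy":85.4,"dz":-0.4,"yaw":0},{"hand":0,"dx":0.7,"dy":85.4,"dz":-0.4,"yaw":0},{"hand":0.3,"dx":0.7,"dy":85.4,"dz":-0.4,"yaw":0},{"hand":0.8,"dx":0.7,"dy":85.4,"dz":-0.4,"yaw":0},{"hand":0.8,"dx":0.7,"dy":85.4,"dz":-0.4,"yaw":0},{"hand":0.8,"dx":0.7,"dy":85.4,"dz":-0.4,"yaw":0},{"hand":0.8,"dx":0.7,"dy":85.4,"dz":-0.4,"yaw":0},{"hand":0.8,"dx":0.7,"dy":85.4,"dz":-0.4,"yaw":0}]' 40; python3 -c "
from h import *
go(.664,-.1403,.0025,-1.67)
s=bot.grab_frame('scene')[:,:,::-1]
crop(s,270,170,100,75,8,'pics/s8.png')"
```

```text
clock: 7.63
position: [0.6647, -0.1402, 0.0037]
tool_rot: [-1.569, -0.0, -1.67]
force: [-1.0, -0.3, 6.9]
grip_width: 0.0348
t 7.63 pos [ 0.6647 -0.1402  0.0037] rot [-1.569 -0.    -1.67 ] F [-1.  -0.3  6.9] w 0.0348
dx 0.1 dy 1.2 dz -0.7 yaw -0.000
```

View pics/s8.png

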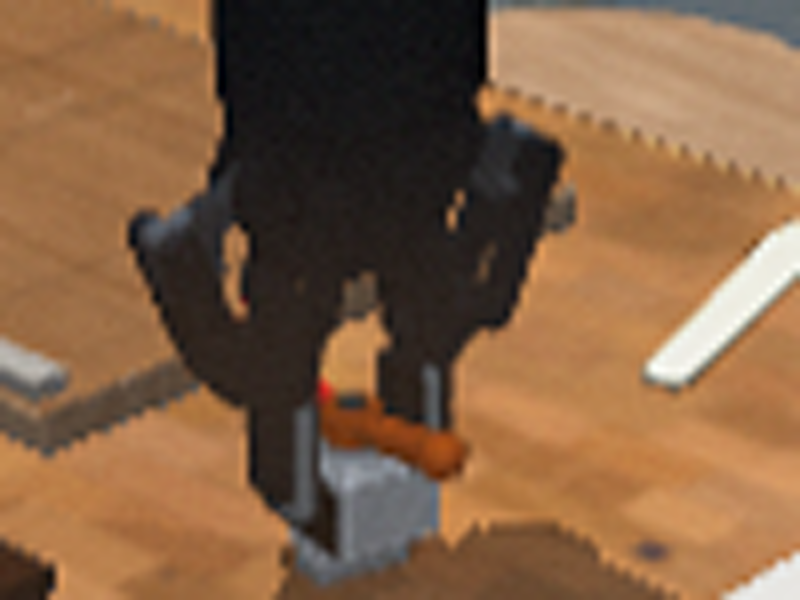

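```bash
python3 -m crank '[{"hand":0.8,"dx":0,"dy":-30,"dz":0,"yaw":0},{"hand":0.8,"dx":0,"dy":-70,"dz":0,"yaw":0},{"hand":0.8,"dx":0,"dy":-90,"dz":0,"yaw":0},{"hand":0.8,"dx":0,"dy":-90,"dz":0,"yaw":0}]'; python3 -c "
from h import *
go(.4589,-.0158,.07,-1.52)
s=bot.grab_frame('scene')[:,:,::-1]
crop(s,270,130,100,75,8,'pics/s9.png')"
```

```text
clock: 8.02
position: [0.6666, -0.1406, 0.098]
tool_rot: [-1.564, -0.0, -1.67]
force: [-0.0, -0.2, -2.2]
grip_width: 0.0355
t 8.02 pos [ 0.6666 -0.1406  0.098 ] rot [-1.564 -0.    -1.67 ] F [-0.  -0.2 -2.2] w 0.0355
dx -103.5 dy 28.0 dz -219.1 yaw -0.150
```

View pics/s9.png

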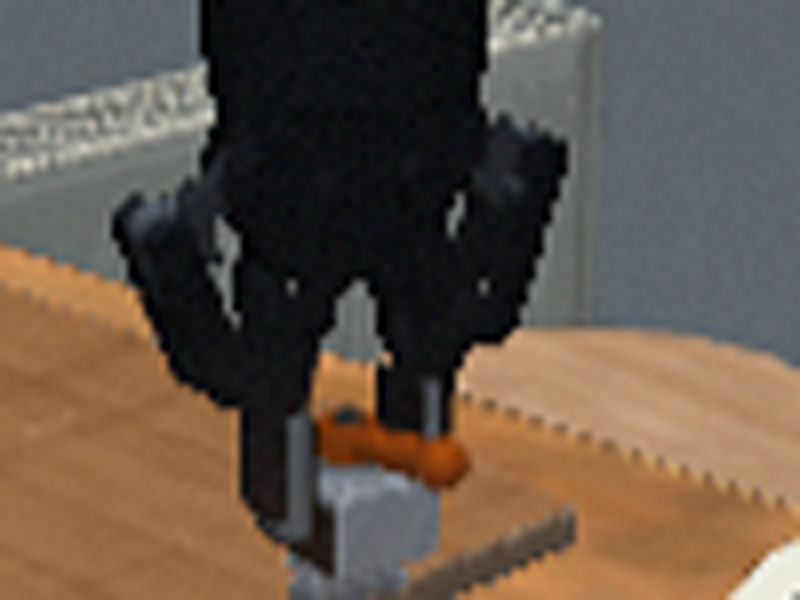

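```bash
python3 -m crank '[{"hand":0.8,"dx":-20,"dy":0,"dz":-40,"yaw":-0.05},{"hand":0.8,"dx":-40,"dy":0,"dz":-80,"yaw":-0.1},{"hand":0.8,"dx":-60,"dy":0,"dz":-120,"yaw":-0.15},{"hand":0.8,"dx":-80,"dy":10,"dz":-160,"yaw":-0.15},{"hand":0.8,"dx":-100,"dy":20,"dz":-195,"yaw":-0.15},{"hand":0.8,"dx":-103.5,"dy":28,"dz":-215,"yaw":-0.15},{"hand":0.8,"dx":-103.5,"dy":28,"dz":-219,"yaw":-0.15},{"hand":0.8,"dx":-103.5,"dy":28,"dz":-219,"yaw":-0.15},{"hand":0.8,"dx":-103.5,"dy":28,"dz":-219,"yaw":-0.15}]'; python3 -c "
from h import *
go(.4589,-.0158,.040,-1.52)
s=bot.grab_frame('scene')[:,:,::-1]
t=bot.grab_frame('top')[:,:,::-1]; crop(t,260,230,120,90,6,'pics/t10.png')
crop(s,260,200,140,105,5.5,'pics/s10.png')"
```

```text
clock: 8.82
position: [0.4567, -0.0154, 0.0644]
tool_rot: [-1.571, -0.0, -1.52]
force: [1.1, -0.5, -1.7]
grip_width: 0.0351
t 8.82 pos [ 0.4567 -0.0154  0.0644] rot [-1.571 -0.    -1.52 ] F [ 1.1 -0.5 -1.7] w 0.0351
dx 0.5 dy 24.4 dz 2.1 yaw 0.000
```

View pics/s10.png

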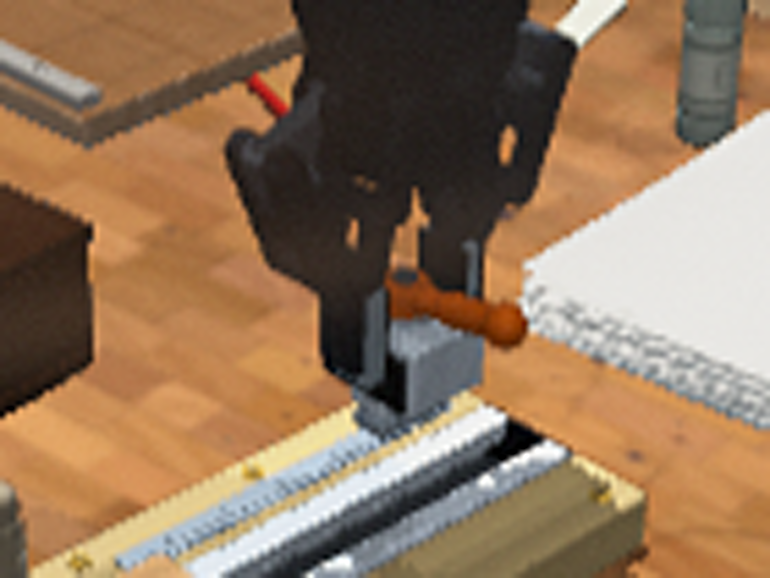

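View pics/t10.png

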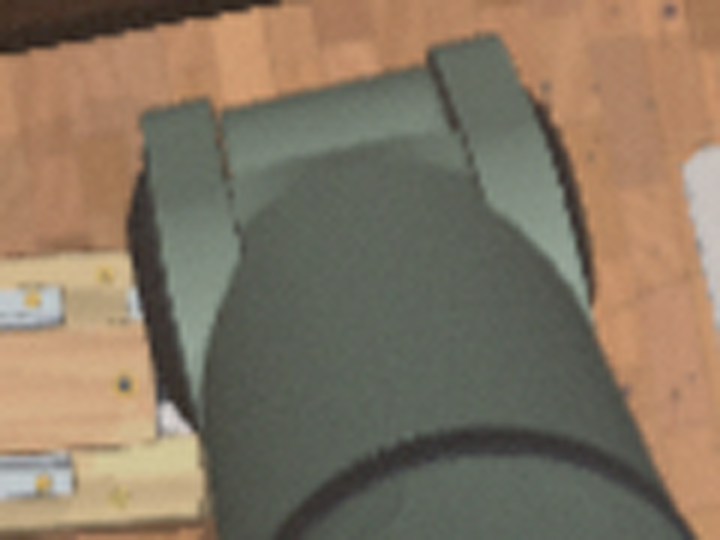

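```bash
python3 -m crank '[{"hand":0.8,"dx":0.5,"dy":12,"dz":2.1,"yaw":0},{"hand":0.8,"dx":0.5,"dy":24,"dz":2.1,"yaw":0},{"hand":0.8,"dx":0.5,"dy":29,"dz":2.1,"yaw":0},{"hand":0.8,"dx":0.5,"dy":29,"dz":2.1,"yaw":0},{"hand":0.8,"dx":0.5,"dy":29,"dz":2.1,"yaw":0},{"hand":0.8,"dx":0.5,"dy":29,"dz":2.1,"yaw":0}]'; python3 -c "
from h import *
go(.4589,-.0158,.031,-1.52)
s=bot.grab_frame('scene')[:,:,::-1]; cv2.imwrite('pics/s11full.png',s)
crop(s,260,220,140,105,5.5,'pics/s11.png')"
```

```text
clock: 9.42
position: [0.4589, -0.0159, 0.036]
tool_rot: [-1.57, 0.0, -1.52]
force: [-0.1, -0.4, -1.8]
grip_width: 0.0352
t 9.42 pos [ 0.4589 -0.0159  0.036 ] rot [-1.57  0.   -1.52] F [-0.1 -0.4 -1.8] w 0.0352
dx -0.1 dy 5.0 dz -0.0 yaw -0.000
```

View pics/s11.png

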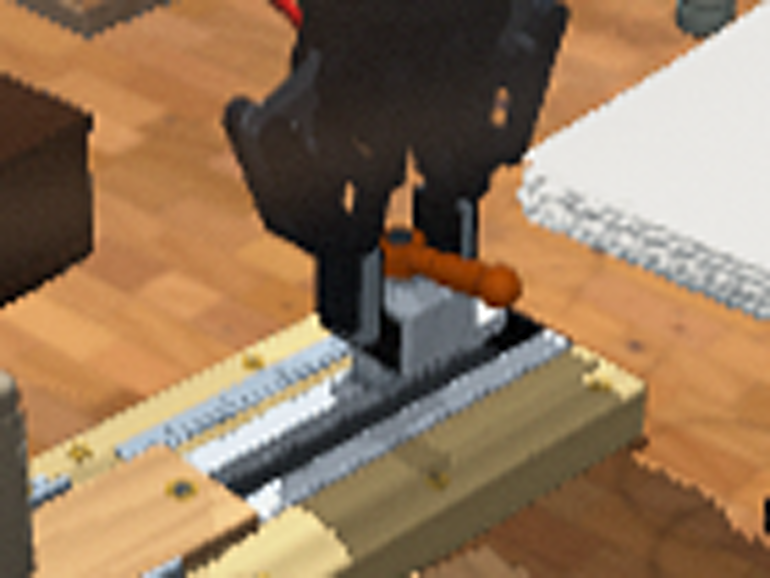

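```bash
python3 -m crank '[{"hand":0.8,"dx":0,"dy":5,"dz":0,"yaw":0},{"hand":0.8,"dx":0,"dy":9,"dz":0,"yaw":0},{"hand":0.8,"dx":0,"dy":13,"dz":0,"yaw":0},{"hand":0.8,"dx":0,"dy":16,"dz":0,"yaw":0},{"hand":0.8,"dx":0,"dy":16,"dz":0,"yaw":0},{"hand":0.8,"dx":0,"dy":16,"dz":0,"yaw":0}]'; python3 -c "
from h import *
go(.4589,-.0158,.0122,-1.52)
s=bot.grab_frame('scene')[:,:,::-1]; 
crop(s,260,220,140,105,5.5,'pics/s12.png')"
```

```text
clock: 9.97
position: [0.4584, -0.0158, 0.0194]
tool_rot: [-1.571, 0.0, -1.52]
force: [-0.3, 0.2, -2.4]
grip_width: 0.0348
t 9.97 pos [ 0.4584 -0.0158  0.0194] rot [-1.571  0.    -1.52 ] F [-0.3  0.2 -2.4] w 0.0348
dx 0.1 dy 7.2 dz 0.5 yaw -0.000
```

View pics/s12.png

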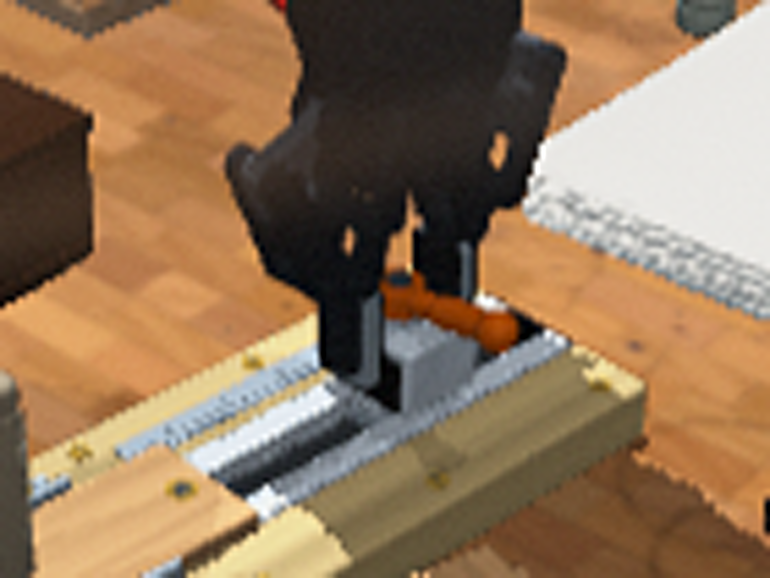

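```bash
python3 -m crank '[{"hand":0.8,"dx":0,"dy":2,"dz":0,"yaw":0},{"hand":0.8,"dx":0,"dy":4,"dz":0,"yaw":0},{"hand":0.8,"dx":0,"dy":5.5,"dz":0,"yaw":0},{"hand":0.8,"dx":0,"dy":6.5,"dz":0,"yaw":0},{"hand":0.8,"dx":0,"dy":6.5,"dz":0,"yaw":0},{"hand":0.8,"dx":0,"dy":6.5,"dz":0,"yaw":0}]'; python3 -c "
from h import *
go(.4589,-.0158,.0122,-1.52)
s=bot.grab_frame('scene')[:,:,::-1]; 
crop(s,260,220,140,105,5.5,'pics/s13.png')"
```

```text
clock: 10.52
position: [0.4585, -0.0157, 0.0131]
tool_rot: [-1.571, 0.0, -1.52]
force: [0.2, 0.6, -2.2]
grip_width: 0.0349
t 10.52 pos [ 0.4585 -0.0157  0.0131] rot [-1.571  0.    -1.52 ] F [ 0.2  0.6 -2.2] w 0.0349
dx 0.1 dy 0.9 dz 0.4 yaw 0.000
```

View pics/s13.png

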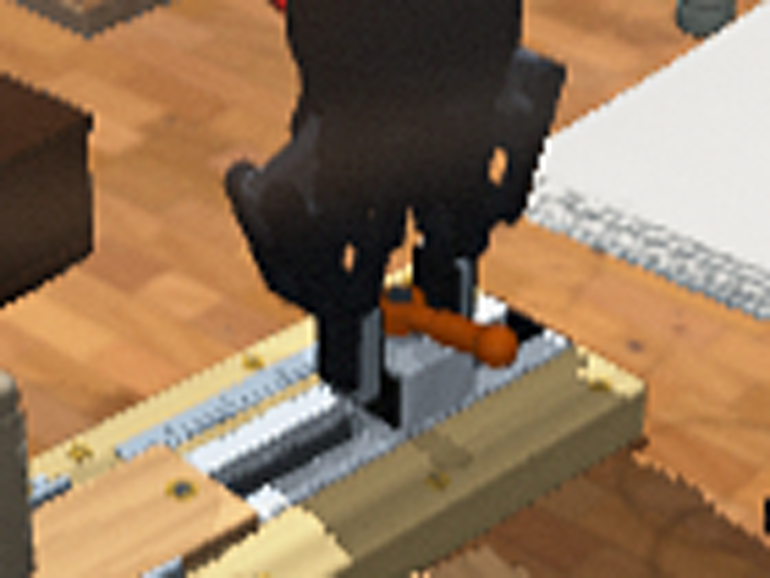

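```bash
python3 -m crank '[{"hand":0.8,"dx":0,"dy":0.7,"dz":0,"yaw":0},{"hand":0.8,"dx":0,"dy":1.4,"dz":0,"yaw":0},{"hand":0.8,"dx":0,"dy":1.4,"dz":0,"yaw":0},{"hand":0.8,"dx":0,"dy":1.4,"dz":0,"yaw":0}]'
```

```text
clock: 10.9
position: [0.4587, -0.0158, 0.0125]
tool_rot: [-1.57, -0.0, -1.52]
force: [-5.1, 1.0, 23.3]
grip_width: 0.0349
```

```bash
python3 -m crank '[{"hand":0.8,"dx":0,"dy":-0.8,"dz":0,"yaw":0},{"hand":0.8,"dx":0,"dy":-0.8,"dz":0,"yaw":0},{"hand":0.8,"dx":0,"dy":-0.8,"dz":0,"yaw":0}]'; python3 -m crank '[{"hand":0.8,"dx":-8,"dy":0,"dz":0,"yaw":0},{"hand":0.8,"dx":-16,"dy":0,"dz":0,"yaw":0},{"hand":0.8,"dx":-24,"dy":0,"dz":0,"yaw":0},{"hand":0.8,"dx":-32,"dy":0,"dz":0,"yaw":0},{"hand":0.8,"dx":-38,"dy":0,"dz":0,"yaw":0},{"hand":0.8,"dx":-44,"dy":0,"dz":0,"yaw":0},{"hand":0.8,"dx":-49,"dy":0,"dz":0,"yaw":0},{"hand":0.8,"dx":-50,"dy":0,"dz":0,"yaw":0},{"hand":0.8,"dx":-50,"dy":0,"dz":0,"yaw":0}]';python3 -c "
from h import *
p=jw(0,-10)
go(p[0],p[1],.0125,-1.52)
s=bot.grab_frame('scene')[:,:,::-1]; 
crop(s,220,220,140,105,5.5,'pics/s14.png')"
```

```text
clock: 11.15
position: [0.4587, -0.0158, 0.0126]
tool_rot: [-1.571, 0.0, -1.52]
force: [-1.0, 0.5, 4.4]
grip_width: 0.0351
clock: 11.9
position: [0.456, 0.0354, 0.0125]
tool_rot: [-1.571, 0.0, -1.519]
force: [-0.5, 1.9, 5.3]
grip_width: 0.0346
t 11.90 pos [0.456  0.0354 0.0125] rot [-1.571  0.    -1.519] F [-0.5  1.9  5.3] w 0.0346
dx 9961.2 dy 0.0 dz -10.3 yaw 0.001
```

View pics/s14.png

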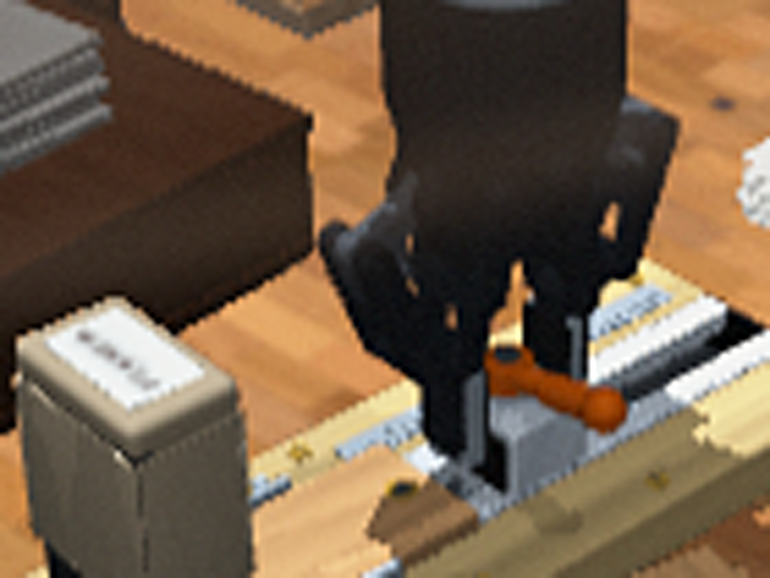

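```bash
python3 -m crank '[{"hand":0.8,"dx":-6,"dy":0,"dz":0,"yaw":0},{"hand":0.8,"dx":-12,"dy":0,"dz":0,"yaw":0},{"hand":0.8,"dx":-18,"dy":0,"dz":0,"yaw":0},{"hand":0.8,"dx":-24,"dy":0,"dz":0,"yaw":0},{"hand":0.8,"dx":-28,"dy":0,"dz":0,"yaw":0},{"hand":0.8,"dx":-28,"dy":0,"dz":0,"yaw":0},{"hand":0.8,"dx":-28,"dy":0,"dz":0,"yaw":0}]';python3 -c "
from h import *
s=bot.grab_frame('scene')[:,:,::-1]; 
crop(s,200,230,140,105,5.5,'pics/s15.png')"
```

```text
clock: 12.53
position: [0.4545, 0.0636, 0.0125]
tool_rot: [-1.571, 0.001, -1.519]
force: [-1.3, 4.3, 4.7]
grip_width: 0.035
```

View pics/s15.png

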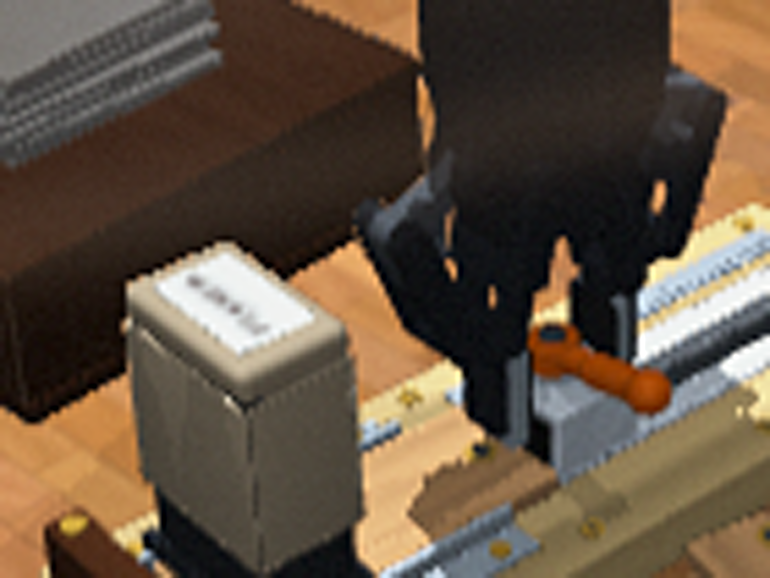

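```bash
python3 -m crank '[{"hand":0.8,"dx":-2,"dy":0,"dz":0,"yaw":0},{"hand":0.8,"dx":-4,"dy":0,"dz":0,"yaw":0},{"hand":0.8,"dx":-6,"dy":0,"dz":0,"yaw":0},{"hand":0.8,"dx":-6,"dy":0,"dz":0,"yaw":0}]'
```

```text
clock: 12.92
position: [0.4542, 0.0688, 0.0125]
tool_rot: [-1.571, 0.0, -1.519]
force: [-1.5, -1.0, 5.2]
grip_width: 0.0348
```

```bash
python3 -m crank '[{"hand":0.8,"dx":-1,"dy":0,"dz":0,"yaw":0},{"hand":0.8,"dx":-2,"dy":0,"dz":0,"yaw":0},{"hand":0.8,"dx":-2,"dy":0,"dz":0,"yaw":0}]'
```

```text
clock: 13.17
position: [0.4541, 0.0706, 0.0125]
tool_rot: [-1.571, -0.0, -1.52]
force: [-0.8, -2.6, 5.8]
grip_width: 0.0351
```

```bash
python3 -m crank '[{"hand":0.8,"dx":-1,"dy":0,"dz":0,"yaw":0},{"hand":0.8,"dx":-2,"dy":0,"dz":0,"yaw":0},{"hand":0.8,"dx":-2,"dy":0,"dz":0,"yaw":0}]'
```

```text
clock: 13.42
position: [0.454, 0.0724, 0.0125]
tool_rot: [-1.571, -0.0, -1.52]
force: [-0.3, -3.9, 5.3]
grip_width: 0.0348
```

```bash
python3 -m crank '[{"hand":0.8,"dx":-1,"dy":0,"dz":0,"yaw":0},{"hand":0.8,"dx":-1,"dy":0,"dz":0,"yaw":0},{"hand":0.8,"dx":-1,"dy":0,"dz":0,"yaw":0}]'
```

```text
clock: 13.67
position: [0.454, 0.0725, 0.0126]
tool_rot: [-1.571, -0.001, -1.521]
force: [0.6, -9.9, 6.4]
grip_width: 0.0348
```

```bash
python3 -m crank '[{"hand":0.8,"dx":-0.5,"dy":0,"dz":0,"yaw":0},{"hand":0.8,"dx":-0.5,"dy":0,"dz":0,"yaw":0},{"hand":0.5,"dx":-0.5,"dy":0,"dz":0,"yaw":0},{"hand":0.2,"dx":-0.5,"dy":0,"dz":0,"yaw":0},{"hand":0,"dx":-0.5,"dy":0,"dz":0,"yaw":0},{"hand":0,"dx":-0.5,"dy":0,"dz":0,"yaw":0},{"hand":0,"dx":-0.5,"dy":0,"dz":0,"yaw":0}]';python3 -m crank '[{"hand":0,"dx":0,"dy":-25,"dz":0,"yaw":0},{"hand":0,"dx":0,"dy":-60,"dz":0,"yaw":0},{"hand":0.5,"dx":0,"dy":-100,"dz":0,"yaw":0},{"hand":1,"dx":0,"dy":-140,"dz":0,"yaw":0},{"hand":1,"dx":0,"dy":-140,"dz":0,"yaw":0},{"hand":1,"dx":0,"dy":-140,"dz":0,"yaw":0}]';python3 -c "
from h import *
s=bot.grab_frame('scene')[:,:,::-1]; cv2.imwrite('pics/s16full.png',s)
crop(s,200,230,140,105,5.5,'pics/s16.png')"
```

```text
clock: 14.25
position: [0.4539, 0.074, 0.0124]
tool_rot: [-1.571, 0.0, -1.52]
force: [0.5, -0.2, 0.3]
grip_width: 0.0852
clock: 14.75
position: [0.4551, 0.074, 0.1545]
tool_rot: [-1.567, 0.001, -1.52]
force: [0.3, 0.1, -1.1]
grip_width: 0.0387
```

View pics/s16.png

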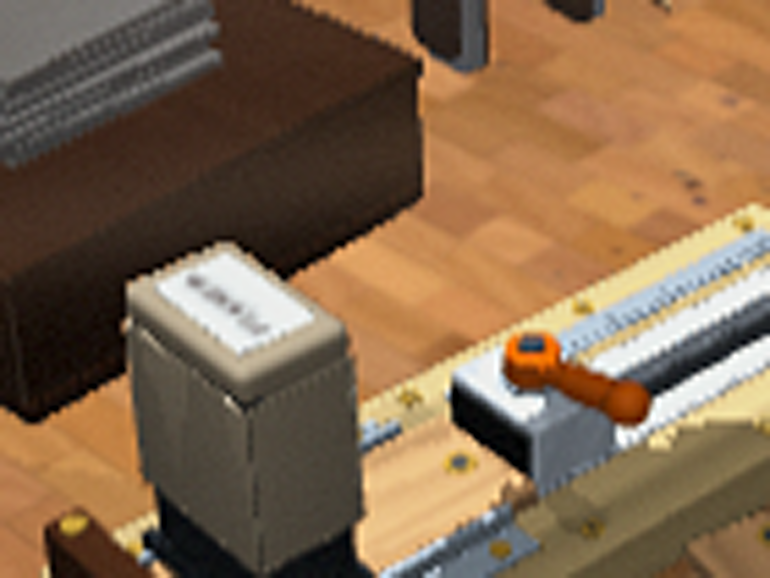

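Run:
```python
from h import *
C=np.array([.454,.0714])
print('fence outer edge vs C (153?)',[ (ray('top',(210+q/5-.4,255+215/5-.4),.046)[:2]-C)@jy*1e3 for q in(54,57,82,85)])
go(*(C-.036*jx-.040*jy),.037,-1.52)
p=bot.observe()['position'][:2]
for d in range(0,96,8):
    th=np.radians(d); u=np.array([-np.cos(th),np.sin(th)]); n=np.array([np.sin(th),np.cos(th)])
    h=11*abs(n[0])+14.5*abs(n[1]); F=36*u-(6.5+h)*n; print(d,np.round(F,1),'rel start dx %.1f dz %.1f'%(-(F[1]+40),F[0]+36))
```

```text
fence outer edge vs C (153?) [np.float64(152.94852661998695), np.float64(151.5106808689542), np.float64(139.52697176116462), np.float64(138.08872729572974)]
t 14.80 pos [0.4542 0.0737 0.153 ] rot [-1.569  0.    -1.52 ] F [-0.3  0.7 -0.8] w 0.0310
dx 42.3 dy 116.0 dz -36.3 yaw 0.000
0 [-36. -21.] rel start dx -19.0 dz 0.0
8 [-38.8 -17.2] rel start dx -22.8 dz -2.8
16 [-41.1 -12.6] rel start dx -27.4 dz -5.1
24 [-42.7  -7.5] rel start dx -32.5 dz -6.7
32 [-43.6  -1.8] rel start dx -38.2 dz -7.6
40 [-43.4   4.2] rel start dx -44.2 dz -7.4
48 [-42.2  10.4] rel start dx -50.4 dz -6.2
56 [-39.8  16.6] rel start dx -56.6 dz -3.8
64 [-36.2  22.4] rel start dx -62.4 dz -0.2
72 [-31.5  27.6] rel start dx -67.6 dz 4.5
80 [-25.8  32. ] rel start dx -72.0 dz 10.2
88 [-19.2  35.3] rel start dx -75.3 dz 16.8
```

```bash
python3 -m crank '[{"hand":1,"dx":21,"dy":0,"dz":-18,"yaw":0},{"hand":1,"dx":42.3,"dy":0,"dz":-36.3,"yaw":0},{"hand":1,"dx":42.3,"dy":40,"dz":-36.3,"yaw":0},{"hand":1,"dx":42.3,"dy":80,"dz":-36.3,"yaw":0},{"hand":1,"dx":42.3,"dy":105,"dz":-36.3,"yaw":0},{"hand":1,"dx":42.3,"dy":116,"dz":-36.3,"yaw":0},{"hand":1,"dx":42.3,"dy":116,"dz":-36.3,"yaw":0},{"hand":1,"dx":42.3,"dy":116,"dz":-36.3,"yaw":0},{"hand":1,"dx":42.3,"dy":116,"dz":-36.3,"yaw":0}]';python3 -c "
from h import *
C=np.array([.454,.0714])
go(*(C-.036*jx-.040*jy),.037,-1.52)
s=bot.grab_frame('scene')[:,:,::-1]
crop(s,200,220,140,105,5.5,'pics/s17.png')"
```

```text
clock: 15.55
position: [0.4198, 0.0296, 0.0367]
tool_rot: [-1.571, -0.0, -1.52]
force: [0.8, -0.2, 1.1]
grip_width: 0.0
t 15.55 pos [0.4198 0.0296 0.0367] rot [-1.571 -0.    -1.52 ] F [ 0.8 -0.2  1.1] w 0.0000
dx -0.0 dy -0.3 dz 0.2 yaw 0.000
```

View pics/s17.png

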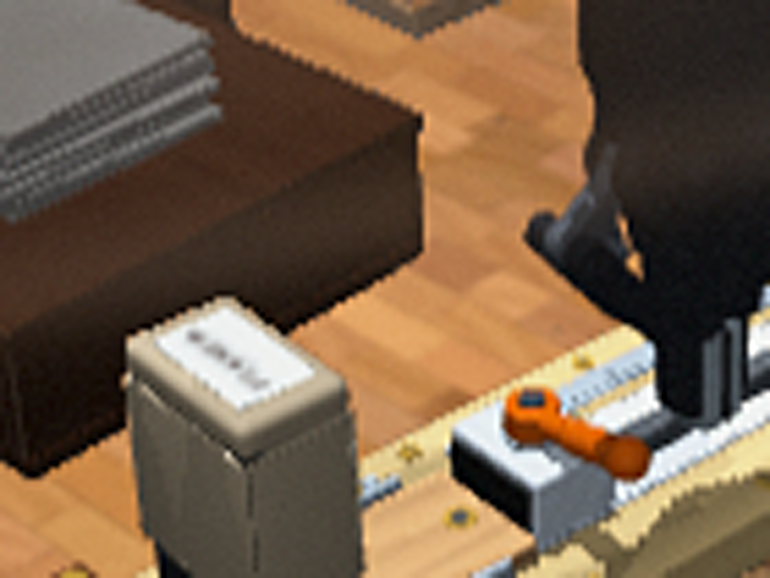

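Fingers sit behind (−y of) the lever at about (705,410); the lever is still open. Sweep the first half.

```bash
python3 -m crank '[{"hand":1,"dx":-10,"dy":0,"dz":0,"yaw":0},{"hand":1,"dx":-19,"dy":0,"dz":0,"yaw":0},{"hand":1,"dx":-22.8,"dy":0,"dz":-2.8,"yaw":0},{"hand":1,"dx":-27.4,"dy":0,"dz":-5.1,"yaw":0},{"hand":1,"dx":-32.5,"dy":0,"dz":-6.7,"yaw":0},{"hand":1,"dx":-38.2,"dy":0,"dz":-7.6,"yaw":0},{"hand":1,"dx":-44.2,"dy":0,"dz":-7.4,"yaw":0},{"hand":1,"dx":-50.4,"dy":0,"dz":-6.2,"yaw":0},{"hand":1,"dx":-50.4,"dy":0,"dz":-6.2,"yaw":0}]';python3 -c "
from h import *
C=np.array([.454,.0714])
go(*(C-.0422*jx+.0104*jy),.037,-1.52)
s=bot.grab_frame('scene')[:,:,::-1]
crop(s,200,220,140,105,5.5,'pics/s18.png')"
```

```text
clock: 16.35
position: [0.4114, 0.0809, 0.0365]
tool_rot: [-1.57, 0.0, -1.519]
force: [1.1, 0.3, 0.5]
grip_width: 0.0003
t 16.35 pos [0.4114 0.0809 0.0365] rot [-1.57   0.    -1.519] F [1.1 0.3 0.5] w 0.0003
dx 1.3 dy -0.5 dz -0.2 yaw 0.001
```

View pics/s18.png

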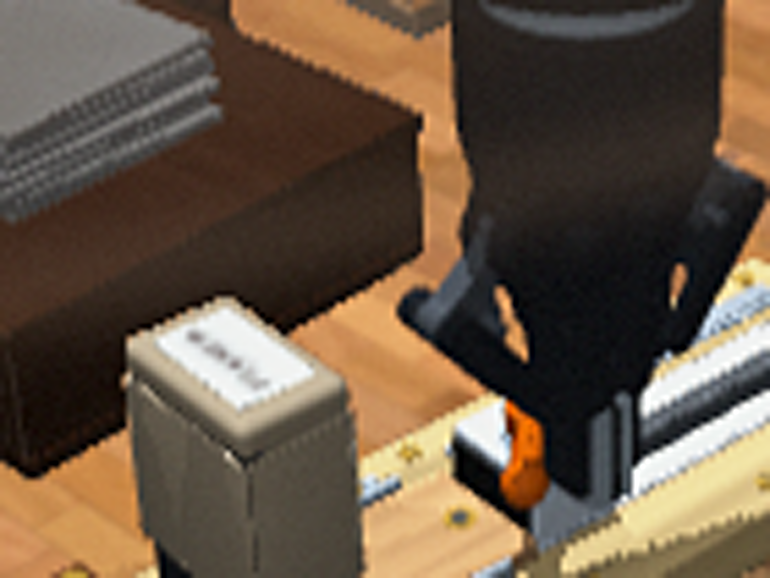

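```bash
python3 -m crank '[{"hand":1,"dx":-2,"dy":0,"dz":4,"yaw":0},{"hand":1,"dx":-4.2,"dy":0,"dz":9.3,"yaw":0},{"hand":1,"dx":-7,"dy":0,"dz":11,"yaw":0},{"hand":1,"dx":-9,"dy":0,"dz":13,"yaw":0},{"hand":1,"dx":-13,"dy":0,"dz":17.5,"yaw":0},{"hand":1,"dx":-15,"dy":0,"dz":20,"yaw":0},{"hand":1,"dx":-15,"dy":0,"dz":20,"yaw":0}]';python3 -c "
from h import *
C=np.array([.454,.0714])
go(*(C-.0175*jx+.028*jy),.037,-1.52)
s=bot.grab_frame('scene')[:,:,::-1]
crop(s,200,220,140,105,5.5,'pics/s19.png')
t=bot.grab_frame('top')[:,:,::-1]; crop(t,210,230,120,90,6,'pics/t19.png')"
```

```text
clock: 16.98
position: [0.4307, 0.096, 0.0364]
tool_rot: [-1.571, 0.0, -1.52]
force: [-1.8, -0.4, -0.5]
grip_width: 0.0002
t 16.98 pos [0.4307 0.096  0.0364] rot [-1.571  0.    -1.52 ] F [-1.8 -0.4 -0.5] w 0.0002
dx -2.2 dy -0.6 dz 4.5 yaw 0.000
```

View pics/s19.png

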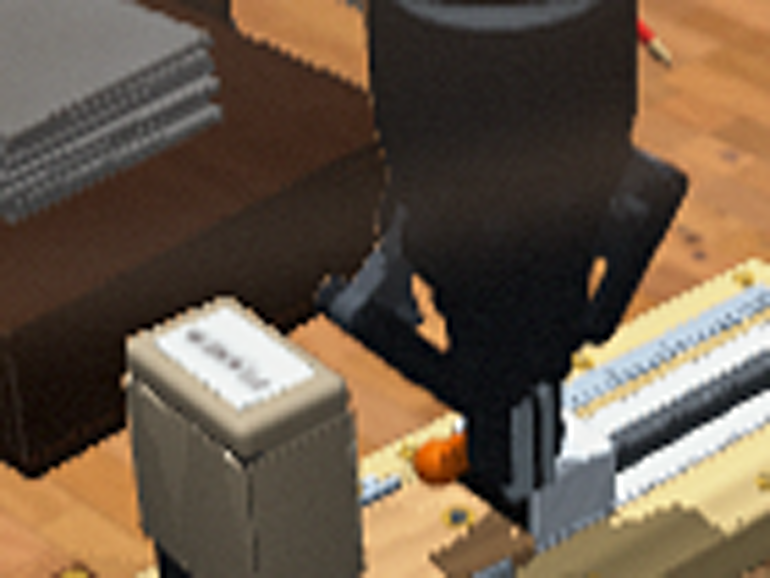

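```bash
python3 -m crank '[{"hand":1,"dx":-1,"dy":0,"dz":1.5,"yaw":0},{"hand":1,"dx":-2,"dy":0,"dz":3,"yaw":0},{"hand":1,"dx":-2,"dy":0,"dz":4.5,"yaw":0},{"hand":1,"dx":-2,"dy":0,"dz":4.5,"yaw":0}]'; python3 -m crank '[{"hand":1,"dx":0,"dy":0,"dz":1,"yaw":0},{"hand":1,"dx":0,"dy":0,"dz":2,"yaw":0},{"hand":1,"dx":0,"dy":0,"dz":2,"yaw":0}]'
```

```text
clock: 17.42
position: [0.4347, 0.0978, 0.0364]
tool_rot: [-1.571, 0.0, -1.52]
force: [-3.8, -0.7, -0.5]
grip_width: -0.0001
clock: 17.67
position: [0.4366, 0.0982, 0.0364]
tool_rot: [-1.571, 0.0, -1.52]
force: [-4.4, 3.0, 0.1]
grip_width: -0.0
```

```bash
python3 -m crank '[{"hand":1,"dx":0,"dy":0,"dz":1,"yaw":0},{"hand":1,"dx":0,"dy":0,"dz":2,"yaw":0},{"hand":1,"dx":0,"dy":0,"dz":2,"yaw":0}]'; python3 -c "
from h import *
s=bot.grab_frame('scene')[:,:,::-1]
crop(s,200,220,140,105,5.5,'pics/s20.png')"
```

```text
clock: 17.92
position: [0.438, 0.0983, 0.0364]
tool_rot: [-1.572, 0.0, -1.519]
force: [-7.1, 3.5, 1.9]
grip_width: -0.0
```

View pics/s20.png

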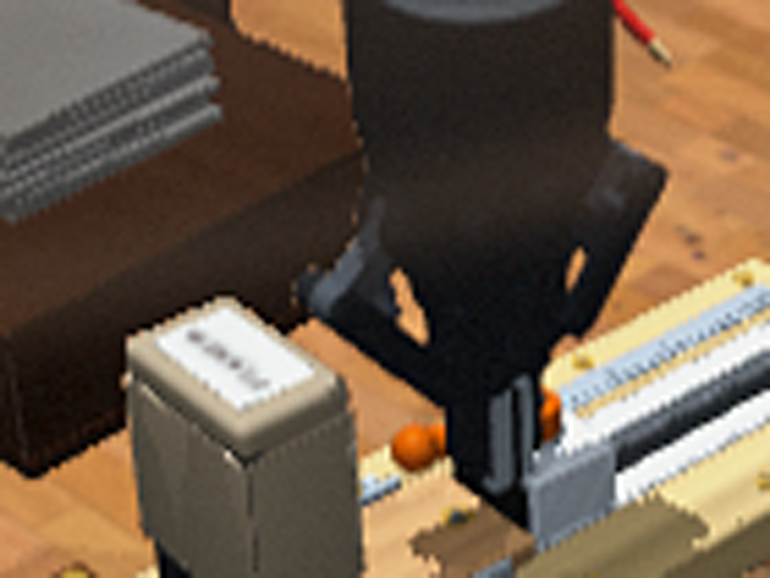

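```bash
python3 -m crank '[{"hand":1,"dx":0,"dy":0,"dz":1,"yaw":0},{"hand":1,"dx":0,"dy":0,"dz":1.5,"yaw":0},{"hand":1,"dx":0,"dy":0,"dz":1.5,"yaw":0}]'
```

```text
clock: 18.22
position: [0.4386, 0.0983, 0.0362]
tool_rot: [-1.574, -0.0, -1.519]
force: [-13.3, 3.4, 6.1]
grip_width: -0.0001
```

```bash
python3 -m crank '[{"hand":1,"dx":0,"dy":0,"dz":-10,"yaw":0},{"hand":1,"dx":10,"dy":0,"dz":-30,"yaw":0},{"hand":1,"dx":20,"dy":-40,"dz":-40,"yaw":0},{"hand":1,"dx":20,"dy":-80,"dz":-40,"yaw":0},{"hand":1,"dx":20,"dy":-120,"dz":-40,"yaw":0},{"hand":1,"dx":20,"dy":-130,"dz":-40,"yaw":0},{"hand":1,"dx":20,"dy":-130,"dz":-40,"yaw":0},{"hand":1,"dx":20,"dy":-130,"dz":-40,"yaw":0}]';python3 -c "
from h import *
s=bot.grab_frame('scene')[:,:,::-1]; cv2.imwrite('pics/s21full.png',s)
crop(s,200,220,140,105,5.5,'pics/s21.png')
p=jw(0,.105)
C=np.array([.454,.0714]); p=C+.108*jy; print(p)
go(p[0],p[1],.125,-1.52)"
```

```text
clock: 18.88
position: [0.4018, 0.0762, 0.167]
tool_rot: [-1.568, 0.001, -1.52]
force: [-0.5, 0.1, -0.2]
grip_width: 0.0006
[0.448492  0.1792596]
t 18.93 pos [0.4013 0.076  0.1662] rot [-1.57  0.   -1.52] F [-0.7  0.3  0. ] w 0.0001
dx -100.7 dy 41.2 dz 52.4 yaw -0.000
```

View pics/s21.png

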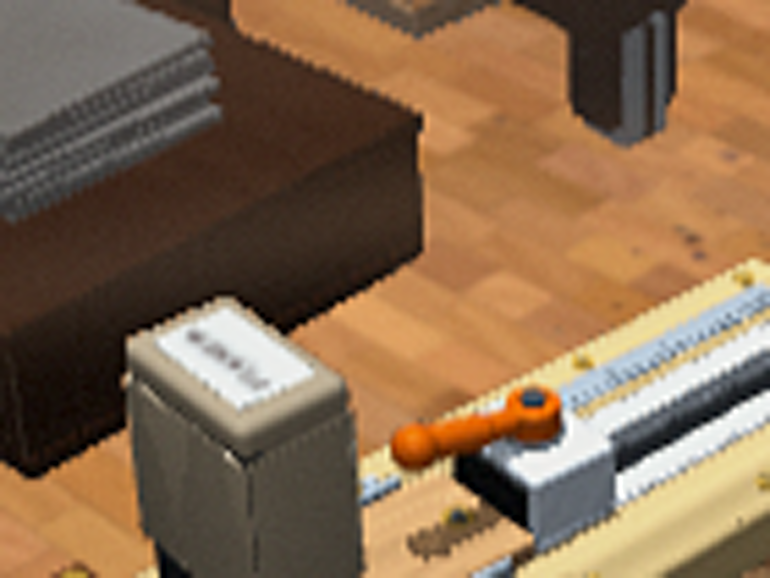

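Run:
```python
from h import *
C=np.array([.454,.0714])
for q in((412,447),(412,445)):
    b=ray('scene',(200+q[0]/5.5-.4,220+q[1]/5.5-.4),.0655)[:2]-C; print(b@jx,b@jy,np.linalg.norm(b),np.degrees(np.arctan2(b@jy,-(b@jx))))
# rubber/tag & hub check
b=ray('scene',(200+533/5.5-.4,220+400/5.5-.4),.066)[:2]-C; print(b@jx,b@jy)
```

```text
0.004805069462214395 0.044764006553175445 0.0450211008624814 96.12679839212868
0.005614200906474523 0.04412855139234149 0.0444841879404039 97.2504345621206
-0.0022285788826804723 0.001482005798102789
```

```bash
python3 -m crank '[{"hand":1,"dx":-35,"dy":0,"dz":18,"yaw":0},{"hand":1,"dx":-70,"dy":0,"dz":36,"yaw":0},{"hand":1,"dx":-100.7,"dy":0,"dz":52.4,"yaw":0},{"hand":1,"dx":-100.7,"dy":20,"dz":52.4,"yaw":0},{"hand":1,"dx":-100.7,"dy":40,"dz":52.4,"yaw":0},{"hand":1,"dx":-100.7,"dy":46,"dz":52.4,"yaw":0},{"hand":1,"dx":-100.7,"dy":46,"dz":52.4,"yaw":0},{"hand":1,"dx":-100.7,"dy":46,"dz":52.4,"yaw":0}]';python3 -c "
from h import *
s=bot.grab_frame('scene')[:,:,::-1]
crop(s,180,200,140,105,5.5,'pics/s22.png')
go(.4485,.1793,.110,-1.52)"
```

```text
clock: 19.6
position: [0.4483, 0.1789, 0.1202]
tool_rot: [-1.572, -0.001, -1.52]
force: [0.3, 0.5, 1.1]
grip_width: -0.0002
t 19.65 pos [0.4487 0.1791 0.1209] rot [-1.571 -0.    -1.521] F [0.7 0.5 0.7] w 0.0001
dx -0.2 dy 10.9 dz -0.2 yaw -0.001
```

View pics/s22.png

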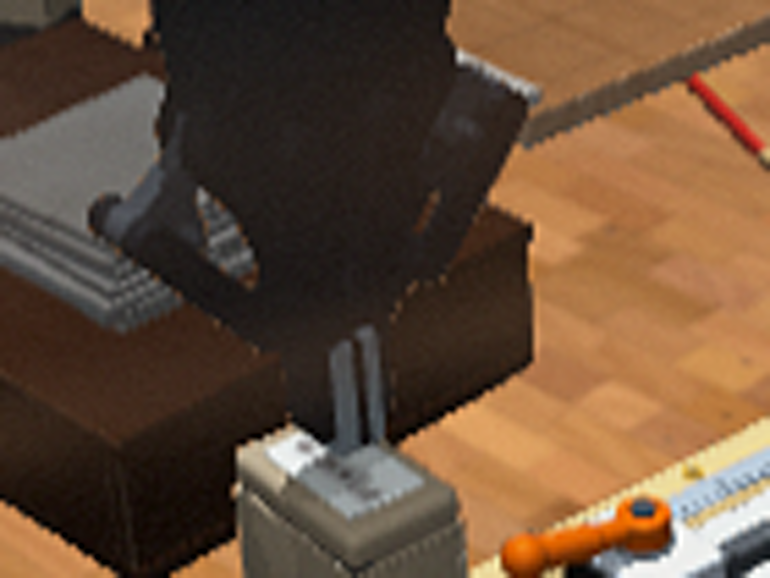

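```bash
python3 -m crank '[{"hand":1,"dx":0,"dy":5,"dz":0,"yaw":0},{"hand":1,"dx":0,"dy":10,"dz":0,"yaw":0},{"hand":1,"dx":0,"dy":15,"dz":0,"yaw":0},{"hand":1,"dx":0,"dy":20,"dz":0,"yaw":0},{"hand":1,"dx":0,"dy":24,"dz":0,"yaw":0},{"hand":1,"dx":0,"dy":26,"dz":0,"yaw":0},{"hand":1,"dx":0,"dy":26,"dz":0,"yaw":0}]'; python3 -m crank '[{"hand":1,"dx":0,"dy":1,"dz":0,"yaw":0},{"hand":1,"dx":0,"dy":2,"dz":0,"yaw":0},{"hand":1,"dx":0,"dy":2,"dz":0,"yaw":0}]'
```

```text
clock: 20.23
position: [0.449, 0.1794, 0.0947]
tool_rot: [-1.57, 0.0, -1.52]
force: [-1.4, -1.6, 14.3]
grip_width: 0.0001
clock: 20.48
position: [0.4492, 0.1794, 0.0938]
tool_rot: [-1.569, 0.001, -1.52]
force: [-6.1, -2.1, 33.7]
grip_width: 0.0002
```

```bash
python3 -m crank '[{"hand":1,"dx":0,"dy":0,"dz":0,"yaw":0},{"hand":1,"dx":0,"dy":-8,"dz":0,"yaw":0},{"hand":1,"dx":0,"dy":-18,"dz":0,"yaw":0},{"hand":1,"dx":0,"dy":-40,"dz":0,"yaw":0},{"hand":1,"dx":0,"dy":-80,"dz":0,"yaw":0},{"hand":1,"dx":40,"dy":-110,"dz":0,"yaw":0},{"hand":1,"dx":80,"dy":-120,"dz":-20,"yaw":0},{"hand":1,"dx":120,"dy":-120,"dz":-20,"yaw":0},{"hand":1,"dx":160,"dy":-120,"dz":-20,"yaw":0},{"hand":1,"dx":160,"dy":-120,"dz":-20,"yaw":0},{"hand":1,"dx":160,"dy":-120,"dz":-20,"yaw":0},{"hand":1,"dx":160,"dy":-120,"dz":-20,"yaw":0}]'; python3 -c "
from h import *
s=bot.grab_frame('scene')[:,:,::-1]; cv2.imwrite('pics/s23full.png',s)
crop(s,180,220,140,105,5.5,'pics/s23.png')"
```

```text
clock: 21.48
position: [0.4367, 0.0182, 0.2125]
tool_rot: [-1.57, 0.0, -1.521]
force: [-0.6, 0.4, 0.0]
grip_width: -0.0001
```

View pics/s23.png

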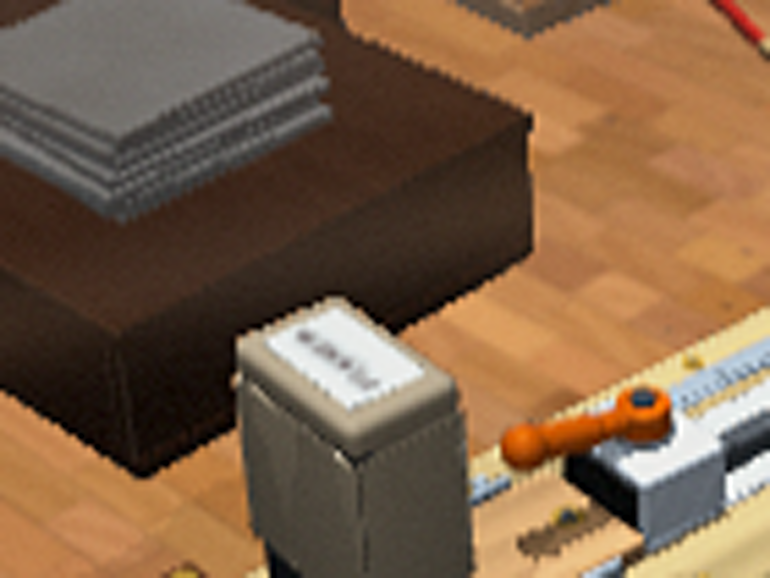

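View pics/s23full.png

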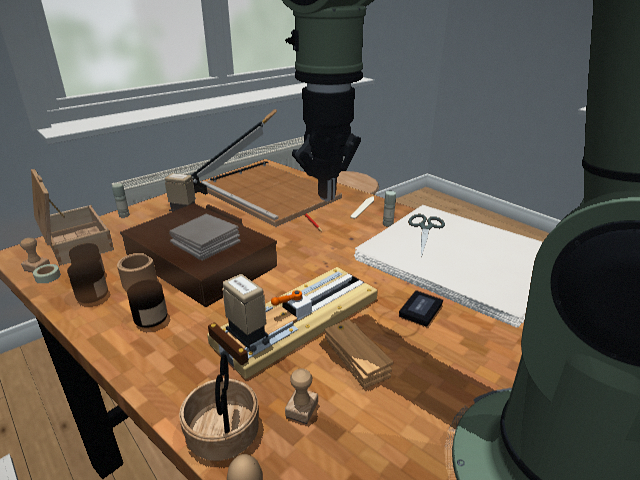

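```bash
python3 -c "
from workcell import bot
print(bot.job_done())"
```

```text
the job is handed in; nothing more can be done
None
```

I handed the job in at about 21.5 s of the 64 s. Every step was done in order, but no verdict was reported.

- **Bolt in the slot:** I dropped the T-bolt in at jig y of about -90 mm, with the rubber towards the tag, and it met no side force until the block rested on the board.
- **Tag home:** I slid the stop along until the push force rose from about 4 N to 10 N. The stop's position relative to the fence agreed with the stated home position to about 1.5 mm. The tag's far end is hidden under the stamp, so I could not see that contact directly.
- **Lever locked:** I swept the lever round with the shut fingers until its end stop, where the force reached 13 N with almost no more travel. The last picture put the lever at about 96°, which is 90° within camera error.
- **Stamp pressed:** The cap's spring force was 14 N near the bottom, then jumped to 34 N at its stop. The last picture shows the cap back up, the lever still over the tag and the rubber against it. The jar and glue stick show no visible movement, though I did not measure them.

**Disagreement with the description:** the real fingertips end about 20 mm behind the TCP the robot reports. I found this in the pictures, confirmed it by touching the table (brief 28 N contact), and corrected all heights for it.

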